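# Slide the low heat sink out of the row and seat it in the soldering fixture

### The job

In the black tray four aluminium heat sinks stand side by side, touching; push the one that is lower than the others endways out of the row with a fingertip, without shifting its neighbours, until it rests against the tray's far rim. Then pick it up, lay it fins up in the flared mouth of the soldering fixture and push it in, past the sprung roller, until it is fully home, press it firmly against the steel end stop with about 10 N, and let go. Feel for the rim and for the stop and never press the heat sink against either with more than 18 N, and leave everything else on the bench as it is.

Things in the scene. Friction and masses are not known exactly. Their poses are not given: they have to be found in the camera images.
- low_sink_centre (a point): Centre (half-way up) of the low heat sink, the one to move: a plain aluminium extrusion 100 mm long (its x axis), 36 mm wide (y), 22 mm high (z up), about 0.11 kg (0.08 to 0.15), five fins running lengthwise on top, too close for a finger; solid sides and ends. It may stand at any of the four places of the row. It is alike both ways round.
- tall_sink1_centre (a point): Centre of a neighbour heat sink: 100 mm long (x), 36 mm wide (y), 30 mm high with nine fins, loose, about 0.15 kg. The four sinks stand side by side (gaps under 0.2 mm) with their lengths along the tray's x; their ends are flush to within about 6 mm. To be left where it is.
- tall_sink2_centre (a point): Centre of a second such neighbour, 100 x 36 x 30 mm.
- tall_sink3_centre (a point): Centre of a third such neighbour, 100 x 36 x 30 mm.
- tray: Black plastic parts tray, fixed; origin under its centre on the bench. Inside 266 mm (x) by 220 mm (y), floor 3 mm thick, rim 14 mm high above the bench and 3 mm thick. The row stands towards its -x end: the sinks' centres are near x = -28 mm, at y = -54, -18, +18 or +54 mm, their lengths along x; about 52 mm of floor is free behind the row for a finger.
- far_rim (a point): Middle of the inner face of the tray's far rim, at floor height, 133 mm along the tray's +x from its centre; same axes as the tray. A low sink pushed straight up against the rim has its centre 50 mm before it and stands about 10 mm clear of its neighbours' ends.
- bar_face (a point): Middle of the face of a sprung steel bar, 100 mm long (x) and 14 mm high, standing in the tray along the row's +y side; it presses the row lightly together (about 3 N) against a fixed fence, 15 mm high, on the -y side. So sliding the low sink out of the row takes a steady 1 to 5 N, falling to about 1 N once it is clear; then the bar closes up by less than 1 mm.
- fixture: Soldering fixture, fixed; origin under its centre on the bench. Dark bed 220 (x) by 112 mm (y), its top 10 mm above the bench; +x is the direction of loading. Two steel rails 16 mm high on the bed, 38 mm apart, from x = 30 to 92 mm; before them the guides flare to about 58 mm apart at x = -12 mm; the bed before that is bare. A spring housing 14 mm high stands outside the -y rail.
- roller_axis (a point): Axis of the brass roller, sprung sideways, 15 mm above the bench; same axes as the fixture. It stands 3.8 mm into the channel from the -y rail. It takes about 7 to 12 N (rarely up to 16) to push a sink's front corner past it (about 40 to 30 mm short of home); then the sink slides on against about 3 to 6 N of drag, until the stop is felt as a steep rise, and stays where it is left.
- mouth (a point): Point above the fixture's bed, with the fixture's axes: a low sink whose centre lies here rests on the bed with its front end 12 mm inside the flare and its middle on open bed. 21 mm above the bench, 92 mm before home along the fixture's x.
- home (a point): Where the low sink's centre is when it is fully home: on the bed, between the rails, its front end against the stop. Same axes as the fixture; 21 mm above the bench. Its rear end is then flush with the opening of the flare.
- stop: Steel end stop across the end of the fixture's channel, fixed, 62 mm wide, 22 mm high above the bed; origin at the middle of the foot of the face that the sink meets, 50 mm beyond home. Of the force with which the sink is pushed, the roller's drag (3 to 6 N) does not reach the stop: a push of 13 to 15 N puts about 10 N on it.
- board_centre (a point): Loose circuit board 85 x 65 mm, 15 mm high with its parts, lying on the bench; leave alone.
- spool_centre (a point): Loose little spool of solder, 44 mm across, 18 mm high, lying flat; leave alone.
- bottle_centre (a point): Loose small wash bottle, 54 mm across, 115 mm high (this point 50 mm up); leave alone.
- cutters_pivot (a point): Loose pair of side cutters, 115 mm long, 12 mm high, lying on the bench; leave alone.
Not all that is in view belongs to the job. Leave any pink, red or yellow look-alike of the part that bears low_sink_centre alone.

How it is judged:
By the outcome, as a careful person would: the job done as asked, in the order asked, and still so for the second after the job is handed in, with the robot touching nothing.
It also fails if it takes over 72 s, if anything falls off the work surface, if the arm or the gripper's body presses on something with over 40 N, if the wrist force passes 120 N, or if a joint passes its speed limit or range.

### The arm

A 7-joint arm with a two-finger parallel gripper is mounted at the origin on the work surface. World frame = base frame: x ahead of the robot, y to its left, z up, the work surface at z = 0. Lengths are in m, angles in rad, forces in N, time in s.
With the tool pointing down it reaches from about 0.425 to 0.875 m from the base axis. Payload 4.7 kg.
Tool frame: the origin (TCP) lies between the finger pads; the fingertips stand 11 mm ahead of it and the grasp point (between the pads) lies 8 mm behind it; z points along the fingers, y is the direction in which the jaws open and shut (so a half turn about z gives the same grasp; the last joint's range is limited). The gripper opens to 87 mm and grips with 3 to 60 N. Pads are 19 mm wide; open, the fingers measure 117 mm over their backs; the gripper's body (75 mm by 190 mm) begins 51 mm behind the grasp point.
Start: joints at [1.285, 0.321, -0.07, 1.45, 0.023, 1.371, -0.057], TCP at [0.192, -0.621, 0.234] pointing down, gripper open.
Joint ranges: [-2.86, 2.86], [-0.3, 2.09], [-1.38, 1.24], [0.06, 2.45], [-1.56, 4.7], [0.09, 2.05], [-2.69, 2.69]. Speed limits (rad/s): [2.57, 2.57, 3.14, 3.14, 3.14, 3.14, 3.14].

### API

Orientations are given as a rotation vector (axis times angle).
In Python, from bench import ctrl gives the robot as it stands.
- The arm moves only by the tool servo_tool, never from a script. Its argument "series" is a list of rows, each an object with "travel": the shift along the tool's x, y, z in m, a list of three; "angular": the turn, a rotation vector about the tool's x, y, z in rad, a list of three. A call has 1 to 5 rows; each row shifts and turns the commanded pose from where the row before left it, along the tool's axes as they then stand; what a row does not reach is not made up. A row lasts 1/10 s, in which the tool goes at most 50 mm and 8.59 degrees, less where a joint would pass 70% of its speed; a pose out of reach is approached as far as the arm can. A call with a gripper value outside its range is refused whole. "claw" is the finger opening in m, from 0 to 0.087, set as the call begins (left out, the last holds). The fingers move at their own pace and stop on an object; "squeeze" is the grip in N (left out, the last holds). Time passes only in rows, so rows that do not move let the fingers close. It gives the time, the measured TCP pose, the force and the opening at its end, in the units of the state.
- ctrl.get_state(): the state, without advancing time (a new reading comes with each control period).
- ctrl.get_image(name): name is "scene" or "top" or "wrist"; returns the picture (420x560x3 uint8, red, green, blue); there is no depth.
- ctrl.calibration(name): a dict with "fx", "fy", "cx", "cy" (pixels), "rvec" (rotation vector, rad) and "tvec" (3), from world to camera coordinates, as OpenCV has them. Camera axes: x right, y down, z forward; pixel columns grow to the right and rows downward; lengths in m; the calibration is good to about 2 mm. A picture is of the moment at which its call begins: read the wrist's pose just before it. calibration takes no time and is no camera call; for the wrist camera it gives the pose at the moment of the call.
- ctrl.close_job(): hands the job in, once; it reports no verdict.
The state is a dict: "time": time; "joint_positions": joint angles; "qd": joint speeds; "joint_torque": joint torques, N m; "position": TCP position; "tool_rot": TCP orientation; "ft_force": force on the tool from outside, world axes, zero at the start; "torque": the same for the moment, N m; "grip_width": opening from 0.0 (shut) to 1.0 (fully open).
Only numpy, scipy, OpenCV 4.12 (cv2) and the standard library are available. Lean on these libraries where they do the work, as an engineer would, in place of code of your own. Each camera call takes 0.05 s, during which the arm holds its last target.

## Working session

There is one attempt and no reset: what is moved stays moved. The work goes in short steps, Python scripts to look and compute and a tool call to move; the robot and the scene stay as the last step left them, time stands still between calls to the robot, and variables do not carry over. Pictures are saved under pics/ and viewed, and the job is handed in when it is done.

Besides the shell and the picture viewer there is one more tool, called after "Request:" as name(argument=value, ...) on one line, values as JSON. servo_tool: Moves the arm, as the interface text tells. Its arguments: {"type":"object","properties":{"series":{"type":"array","items":{"type":"object","properties":{"travel":{"type":"array","items":{"type":"number"}},"angular":{"type":"array","items":{"type":"number"}}}}},"claw":{"type":"number"},"squeeze":{"type":"number"}},"required":["series"]}

```bash
ls; mkdir -p pics; python3 - <<'E'
from bench import ctrl
import cv2
print(ctrl.get_state())
for n in ["scene","top","wrist"]:
    print(n,ctrl.calibration(n))
    cv2.imwrite(f"pics/{n}0.png",ctrl.get_image(n)[:,:,::-1])
E
```

```text
pics
{'time': 0.0, 'joint_positions': array([ 1.28509905,  0.32182162, -0.07007941,  1.4516417 ,  0.02262312,
        1.37078067, -0.05691021]), 'qd': array([-0.00053924, -0.00163861, -0.00040086,  0.00040962, -0.00221521,
       -0.00014171, -0.00075885]), 'joint_torque': array([ 7.62102663e-04, -4.91290712e+01, -4.03326424e-01, -3.12525952e+01,
       -6.39219303e-02,  4.37965686e-02,  1.68632951e-04]), 'position': array([ 0.19175398, -0.62053603,  0.23247906]), 'tool_rot': array([-3.10455761e+00, -4.68916592e-01,  6.22774889e-04]), 'ft_force': array([ 0.00146844, -0.74630279, -0.26050491]), 'torque': array([-0.00793486,  0.00111501,  0.03656873]), 'grip_width': 1.001020339184508}
scene {'fx': 385.5787563672626, 'fy': 385.5787563672626, 'cx': 281.7082668851449, 'cy': 206.34307530463462, 'rvec': array([ 1.3201957 ,  2.37804822, -0.80741646]), 'tvec': array([ 0.29548651, -0.31634482,  1.26896488])}
top {'fx': 422.75772732226903, 'fy': 422.75772732226903, 'cx': 276.7230576743297, 'cy': 213.56571364390652, 'rvec': array([ 2.17004106, -2.20721373,  0.05824559]), 'tvec': array([-0.02095969,  0.56131341,  0.96530271])}
wrist {'fx': 336.3383465547759, 'fy': 336.3383465547759, 'cx': 280.7933218723915, 'cy': 210.93476032241722, 'rvec': array([-2.35381467,  1.73514247,  0.22845268]), 'tvec': array([-0.64969635, -0.03217203,  0.38994969])}
```

View pics/scene0.png

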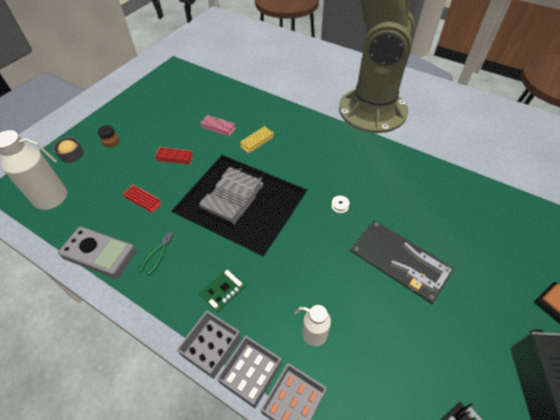

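View pics/top0.png

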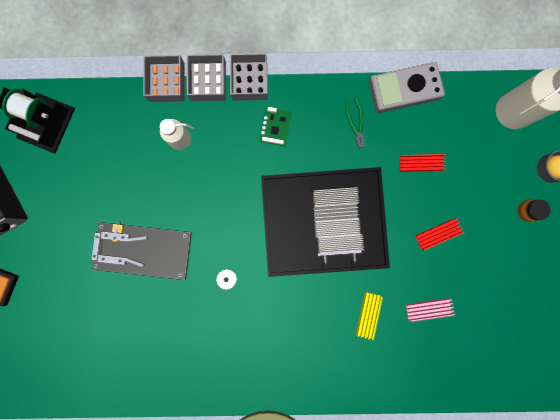

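View pics/wrist0.png

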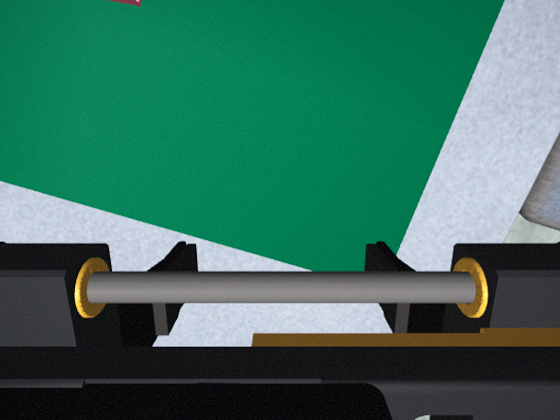

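```bash
cat > h.py <<'E'
import numpy as np, cv2
from scipy.spatial.transform import Rotation as R
from bench import ctrl
def cal(n):
    c=ctrl.calibration(n); K=np.array([[c['fx'],0,c['cx']],[0,c['fy'],c['cy']],[0,0,1]])
    return K,R.from_rotvec(c['rvec']).as_matrix(),np.array(c['tvec'])
def onplane(c,px,z):
    K,Rm,t=c; C=-Rm.T@t; d=Rm.T@np.linalg.inv(K)@np.array([px[0],px[1],1.]); return C+d*(z-C[2])/d[2]
def proj(c,P):
    K,Rm,t=c; p=(Rm@np.atleast_2d(P).T).T+t; q=(K@p.T).T; return q[:,:2]/q[:,2:]
def tri(obs): # [(cal,px)...]
    A=[];b=[]
    for (K,Rm,t),px in obs:
        C=-Rm.T@t; d=Rm.T@np.linalg.inv(K)@np.array([px[0],px[1],1.]); d/=np.linalg.norm(d); M=np.eye(3)-np.outer(d,d); A.append(M);b.append(M@C)
    A=np.vstack(A);b=np.hstack(b); x=np.linalg.lstsq(A,b,rcond=None)[0]; return x,np.linalg.norm(A@x-b)
def rel(pos,yaw=None):
    """travel and rotation in tool axes from the current measured pose; yaw = desired world angle of tool x, tool down"""
    s=ctrl.get_state(); R0=R.from_rotvec(s['tool_rot'])
    out=R0.inv().apply(np.array(pos)-s['position'])
    if yaw is None: return out
    Rt=R.from_euler('z',yaw)*R.from_euler('x',np.pi)
    return out,(R0.inv()*Rt).as_rotvec()
E
python3 - <<'E'
from h import *
c=cal('top'); print('cam',-c[1].T@c[2])
for n,p,z in [('tray TL',(262,177),.014),('TR',(380,168),.014),('BR',(389,267),.014),('BL',(268,276),.014),('fxTL',(99,223),.01),('TR',(191,232),.01),('BR',(187,279),.01),('BL',(94,269),.01),('bottle',(172,130),.1),('spool',(227,279),.018),('board',(276,126),.01),('yellow',(370,316),.02)]:
    print(n,onplane(c,p,z).round(3))
s=ctrl.get_state(); cw=cal('wrist'); Rt=R.from_rotvec(s['tool_rot']).as_matrix()
print('tool axes',Rt.round(3)); 
C=-cw[1].T@cw[2]; print('cam in tool',Rt.T@(C-s['position']), (Rt.T@cw[1].T).round(3))
a=cv2.imread('pics/top0.png')[155:290,250:400]; cv2.imwrite('pics/tc.png',cv2.resize(a,None,fx=5,fy=5,interpolation=cv2.INTER_CUBIC)[:600])
a=cv2.imread('pics/scene0.png')[150:255,165:315]; cv2.imwrite('pics/sc.png',cv2.resize(a,None,fx=5,fy=5,interpolation=cv2.INTER_CUBIC))
E
```

```text
cam [ 0.50298537 -0.03563564  0.99652255]
tray TL [0.647 0.003 0.014]
TR [ 0.664 -0.274  0.014]
BR [ 0.433 -0.287  0.014]
BL [ 0.417 -0.008  0.014]
fxTL [0.546 0.386 0.01 ]
TR [0.522 0.17  0.01 ]
BR [0.413 0.18  0.01 ]
BL [0.439 0.397 0.01 ]
bottle [0.74  0.191 0.1  ]
spool [0.412 0.086 0.018]
board [ 0.769 -0.032  0.01 ]
yellow [ 0.323 -0.239  0.02 ]
tool axes [[ 0.955  0.295 -0.001]
 [ 0.295 -0.955  0.001]
 [-0.    -0.001 -1.   ]]
cam in tool [ 0.06953729  0.00035635 -0.15174115] [[ 0.    -0.966 -0.257]
 [ 1.     0.     0.001]
 [-0.    -0.257  0.966]]
```

View pics/tc.png

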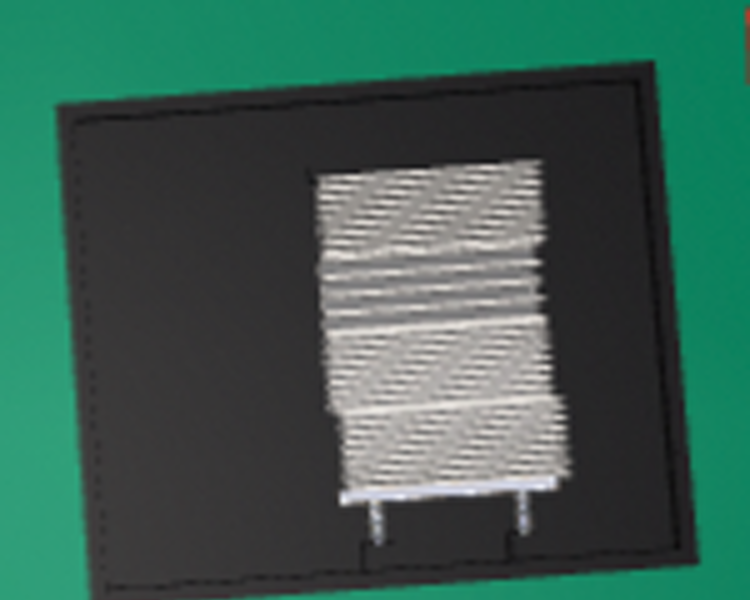

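View pics/sc.png

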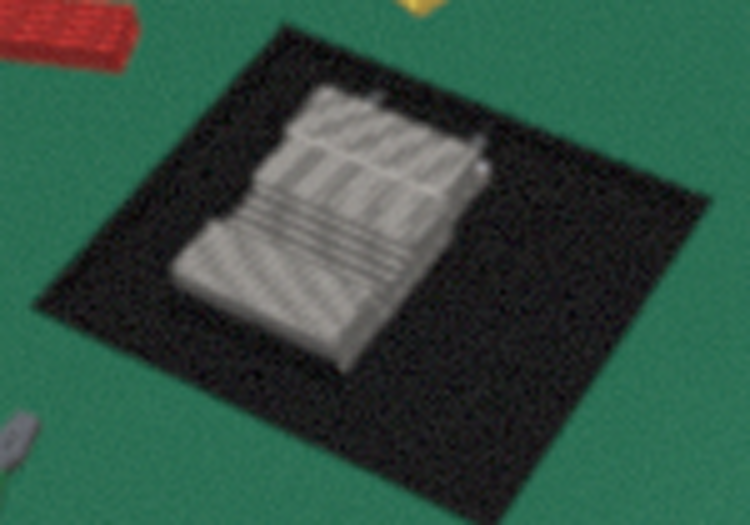

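Request:
servo_tool(series=[{"angular": [0,0,0.12]},{"angular": [0,0,0.12]},{"travel": [0.033,-0.037,0]},{"travel": [0.033,-0.037,0]},{"travel": [0.033,-0.037,0]}], claw=0.0)

```text
$.series[0]: bad value
```

Request:
servo_tool(series=[{"travel": [0,0,0],"angular": [0,0,0.12]},{"travel": [0,0,0],"angular": [0,0,0.12]},{"travel": [0.033,-0.037,0],"angular": [0,0,0]},{"travel": [0.033,-0.037,0],"angular": [0,0,0]},{"travel": [0.033,-0.037,0],"angular": [0,0,0]}], claw=0.0)

```text
time: 0.65
position: [0.2848, -0.5028, 0.2331]
tool_rot: [-3.14, -0.092, 0.0]
ft_force: [1.2, -0.3, 0.4]
grip_width: 0.63
```

```bash
python3 - <<'E'
from h import *
print(ctrl.get_state()); print(rel((.56,-.15,.24),np.radians(3.4)))
E
```

```text
{'time': 0.65, 'joint_positions': array([ 1.1167382 ,  0.17293712, -0.12106636,  1.63392433,  0.02121682,
        1.3366029 , -0.51946915]), 'qd': array([-0.49248781, -0.41703745, -0.32292574,  0.48689987,  0.01649311,
       -0.07857701, -0.79503515]), 'joint_torque': array([  4.21167657, -38.85837436,   1.7134947 , -31.42635942,
         0.13016274,   0.31394714,   0.86706128]), 'position': array([ 0.28478902, -0.50278978,  0.23305453]), 'tool_rot': array([-3.13966361e+00, -9.23372956e-02,  2.75327524e-04]), 'ft_force': array([ 1.16152514, -0.28353913,  0.37787296]), 'torque': array([ 0.00484339, -0.05989612,  0.01084359]), 'grip_width': 0.629976827399823}
(array([ 0.29546733, -0.3360101 , -0.0067986 ]), array([-0.00057646,  0.00015828, -0.00053828]))
```

Request:
servo_tool(series=[{"travel": [0.033,-0.037,0],"angular": [0,0,0]},{"travel": [0.033,-0.037,0],"angular": [0,0,0]},{"travel": [0.033,-0.037,0],"angular": [0,0,0]},{"travel": [0.033,-0.037,0],"angular": [0,0,0]},{"travel": [0.033,-0.037,0],"angular": [0,0,0]}])

```text
time: 1.15
position: [0.4386, -0.308, 0.2335]
tool_rot: [3.14, 0.094, -0.0]
ft_force: [0.2, -0.0, 0.3]
grip_width: 0.168
```

Request:
servo_tool(series=[{"travel": [0.033,-0.037,0],"angular": [0,0,0]},{"travel": [0.033,-0.037,0],"angular": [0,0,0]},{"travel": [0.033,-0.037,0],"angular": [0,0,0]},{"travel": [0.025,-0.03,0],"angular": [0,0,0]},{"travel": [0,0,0],"angular": [0,0,0]}])

```text
time: 1.65
position: [0.5561, -0.1539, 0.2334]
tool_rot: [-3.136, -0.111, -0.003]
ft_force: [-0.3, 1.1, 1.5]
grip_width: 0.001
```

```bash
python3 - <<'E'
from h import *
import pickle
s=ctrl.get_state();c=cal('wrist'); im=ctrl.get_image('wrist')
print(s['position'],s['tool_rot'],s['qd'].round(3)); cv2.imwrite('pics/w1.png',im[:,:,::-1]); pickle.dump(c,open('w1.pkl','wb'))
E
```

```text
[ 0.55609394 -0.15386077  0.23339041] [-3.13557393e+00 -1.10821409e-01 -2.75724922e-03] [ 0.049 -0.022  0.078  0.02   0.041  0.023  0.053]
```

View pics/w1.png

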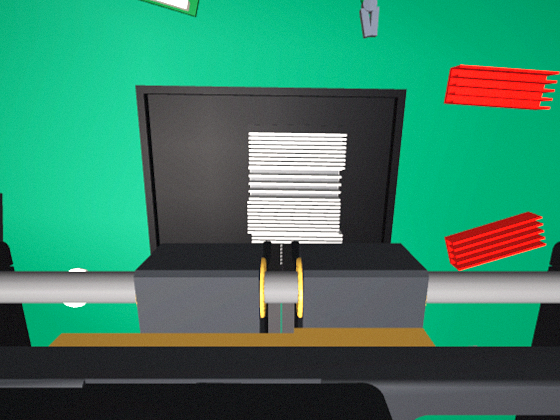

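```bash
python3 - <<'E'
import cv2
a=cv2.imread('pics/w1.png')[80:245,130:415]; a=cv2.resize(a,None,fx=2.8,fy=2.8,interpolation=cv2.INTER_CUBIC); cv2.imwrite('pics/w1c.png',a)
E
```

```text
(no output)
```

View pics/w1c.png

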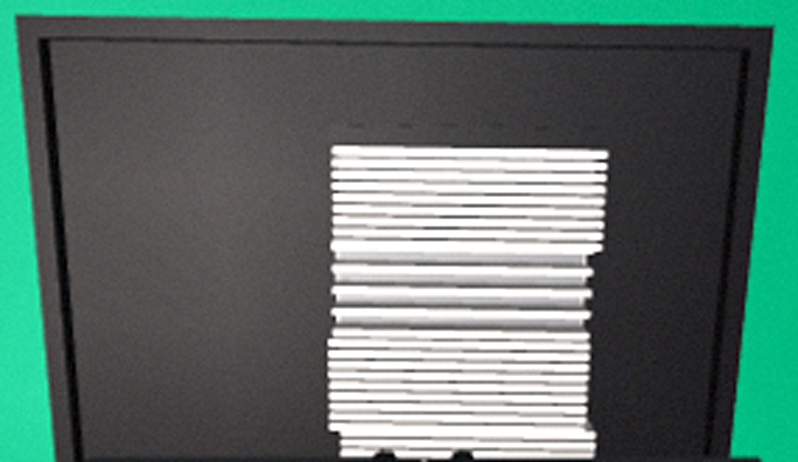

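Request:
servo_tool(series=[{"travel": [-0.04,0,0.025],"angular": [0,0,0]},{"travel": [-0.04,0,0.025],"angular": [0,0,0]},{"travel": [0,0,0],"angular": [0,0,0]},{"travel": [0,0,0],"angular": [0,0,0]}])

```text
time: 2.1
position: [0.4711, -0.168, 0.1826]
tool_rot: [3.14, 0.088, -0.003]
ft_force: [1.3, 0.5, 0.2]
grip_width: 0.009
```

```bash
python3 - <<'E'
from h import *
import pickle
s=ctrl.get_state();c=cal('wrist'); im=ctrl.get_image('wrist')
print(s['position'],s['tool_rot'],s['qd'].round(3),s['ft_force']); cv2.imwrite('pics/w2.png',im[:,:,::-1]); pickle.dump(c,open('w2.pkl','wb'))
E
```

```text
[ 0.47105791 -0.16799329  0.18261621] [ 3.13987949  0.0882134  -0.00339671] [-0.016  0.014 -0.017 -0.097 -0.004 -0.009 -0.004] [1.29484364 0.46670384 0.1599979 ]
```

View pics/w2.png

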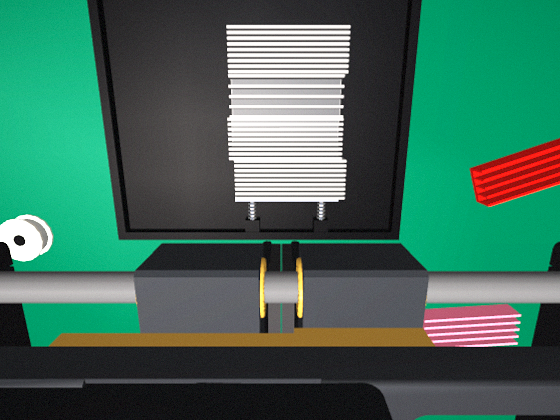

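```bash
python3 - <<'E'
import cv2
a=cv2.imread('pics/w2.png')[15:215,215:365]; a=cv2.resize(a,None,fx=4,fy=4,interpolation=cv2.INTER_CUBIC)[:600]; cv2.imwrite('pics/w2c.png',a)
a=cv2.imread('pics/w1.png')[125:215,235:360]; a=cv2.resize(a,None,fx=6,fy=6,interpolation=cv2.INTER_CUBIC)[:600]; cv2.imwrite('pics/w1d.png',a)
E
```

```text
(no output)
```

View pics/w2c.png

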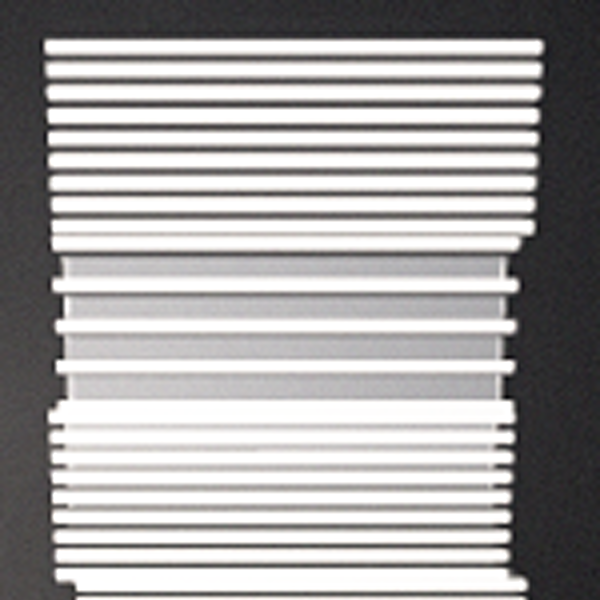

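View pics/w1d.png

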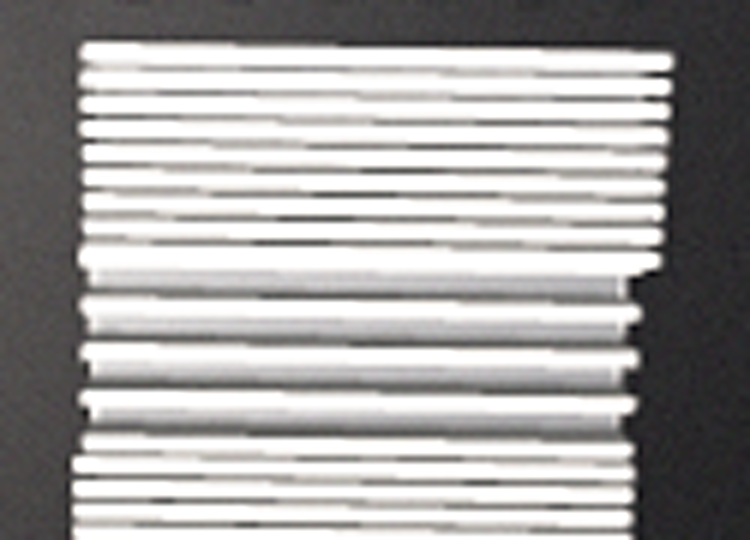

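```bash
python3 - <<'E'
from h import *
import pickle
c1=pickle.load(open('w1.pkl','rb'));c2=pickle.load(open('w2.pkl','rb'))
f1=lambda x,y:(235+(x-2.5)/6,125+(y-2.5)/6)
f2=lambda x,y:(215+(x-1.5)/4,15+(y-1.5)/4)
L=tri([(c1,f1(80,353)),(c2,f2(53,326))]); Rr=tri([(c1,f1(639,358)),(c2,f2(518,326))]); print(L,Rr)
for z in (.025,):
  for c,p in ((c1,f1(80,353)),(c2,f2(53,326)),(c1,f1(639,358)),(c2,f2(518,326))): print(onplane(c,p,z))
# tall corners
print('tallTL',tri([(c1,f1(80,50)),(c2,f2(43,47))]),'TR',tri([(c1,f1(675,62)),(c2,f2(544,47))]))
# tray: w1 crop rim TL/TR outer
g=lambda x,y:(130+(x-.9)/2.8,80+(y-.9)/2.8)
for p in [(17,16),(773,28)]: print('w1 rim outer z14',onplane(c1,g(*p),.014))
for p in [(42,40),(748,48)]: print('w1 inner floor?',onplane(c1,g(*p),.014))
for p in [(118,239),(401,239)]: print('w2 outer bottom',onplane(c2,p,.014))
for p in [(98,50),(420,13)]: pass
E
```

```text
(array([ 0.55888228, -0.11788954,  0.02676863]), np.float64(7.878541348342182e-05)) (array([ 0.56476255, -0.21884212,  0.02423537]), np.float64(9.512152833783052e-05))
[ 0.55856978 -0.11778544  0.025     ]
[ 0.55897249 -0.11756662  0.025     ]
[ 0.56488872 -0.21862815  0.025     ]
[ 0.56470856 -0.21877601  0.025     ]
tallTL (array([ 0.61214606, -0.11588207,  0.03202666]), np.float64(0.00017443299802399998)) TR (array([ 0.61743501, -0.21697091,  0.03385179]), np.float64(0.00018017371039350286))
w1 rim outer z14 [0.65136897 0.00442019 0.014     ]
w1 rim outer z14 [ 0.66702732 -0.27620789  0.014     ]
w1 inner floor? [ 0.64353686 -0.00458789  0.014     ]
w1 inner floor? [ 0.65937315 -0.26806596  0.014     ]
w2 outer bottom [ 0.41669232 -0.00753089  0.014     ]
w2 outer bottom [ 0.43270714 -0.2923785   0.014     ]
```

```bash
python3 - <<'E'
from h import *
s=ctrl.get_state();print(s['ft_force'])
print(rel((.5663,-.245,.1),np.radians(3.2)),rel((.5663,-.245,.021)))
E
```

```text
[-0.05197016 -0.69505633  0.90560991]
(array([0.08837367, 0.08229793, 0.08432834]), array([ 0.00114534, -0.00115383,  0.00161582])) [0.08828259 0.08220738 0.16332824]
```

Request:
servo_tool(series=[{"travel": [0.03,0.028,0.01],"angular": [0,0,0.0016]},{"travel": [0.03,0.028,0.035],"angular": [0,0,0]},{"travel": [0.0284,0.0263,0.035],"angular": [0,0,0]},{"travel": [0,0,0],"angular": [0,0,0]},{"travel": [0,0,0],"angular": [0,0,0]}])

```text
time: 2.65
position: [0.5638, -0.2409, 0.1065]
tool_rot: [-3.138, -0.09, 0.001]
ft_force: [-0.5, 0.1, 1.0]
grip_width: 0.008
```

```bash
python3 - <<'E'
from h import *
s=ctrl.get_state();c=cal('wrist'); im=ctrl.get_image('wrist')
print(s['position'],rel((.5663,-.245,.021),np.radians(3.2)),s['ft_force']); cv2.imwrite('pics/w3.png',im[:,:,::-1])
E
```

```text
[ 0.5637659  -0.24086953  0.10649146] (array([0.00155934, 0.00473633, 0.08756762]), array([-0.00022196, -0.0019291 ,  0.00243604])) [-0.52065564  0.14814454  1.00118465]
```

View pics/w3.png

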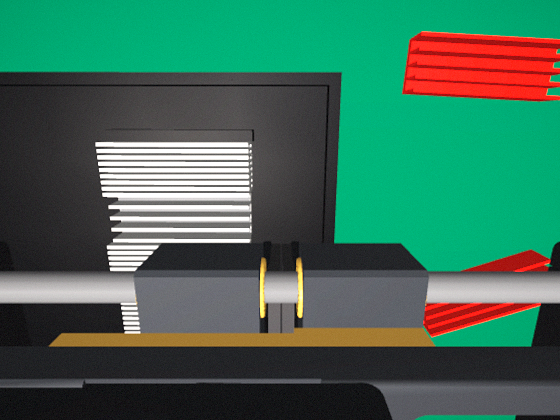

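Request:
servo_tool(series=[{"travel": [0.001,0.003,0.03],"angular": [0,0,0.002]},{"travel": [0,0.001,0.03],"angular": [0,0,0]},{"travel": [0,0,0.02],"angular": [0,0,0]},{"travel": [0,0,0],"angular": [0,0,0]},{"travel": [0,0,0],"angular": [0,0,0]}])

```text
time: 3.2
position: [0.5656, -0.2444, 0.0306]
tool_rot: [3.138, 0.089, 0.006]
ft_force: [0.7, -0.2, 0.7]
grip_width: 0.004
```

Request:
servo_tool(series=[{"travel": [0,0,0],"angular": [0,0,0]},{"travel": [0,0,0],"angular": [0,0,0]}])

```text
time: 3.4
position: [0.5655, -0.2448, 0.03]
tool_rot: [3.138, 0.089, 0.005]
ft_force: [0.9, -0.6, 0.3]
grip_width: 0.004
```

```bash
python3 - <<'E'
from h import *
s=ctrl.get_state();
print(s['position'],rel((.5663,-.245,.021),np.radians(3.2)),s['ft_force'])
E
```

```text
[ 0.56546991 -0.24480733  0.02996606] (array([0.0007878 , 0.00022029, 0.00896924]), array([ 0.00210336, -0.0033574 ,  0.00054948])) [ 0.92073472 -0.6208158   0.34762652]
```

Request:
servo_tool(series=[{"travel": [0.0008,0,0.009],"angular": [0,0,0]},{"travel": [0,0,0],"angular": [0,0,0]},{"travel": [0,-0.004,0],"angular": [0,0,0]},{"travel": [0,-0.004,0],"angular": [0,0,0]},{"travel": [0,0,0],"angular": [0,0,0]}])

```text
time: 3.9
position: [0.5645, -0.2351, 0.0186]
tool_rot: [-3.14, -0.09, 0.0]
ft_force: [-0.1, -0.2, 1.0]
grip_width: 0.005
```

Request:
servo_tool(series=[{"travel": [0,-0.002,0],"angular": [0,0,0]},{"travel": [0,-0.002,0],"angular": [0,0,0]},{"travel": [0,-0.002,0],"angular": [0,0,0]},{"travel": [0,0,0],"angular": [0,0,0]}])

```text
time: 4.3
position: [0.5641, -0.2299, 0.0186]
tool_rot: [-3.14, -0.089, 0.0]
ft_force: [0.2, -0.3, -0.0]
grip_width: 0.006
```

```bash
python3 - <<'E'
from h import *
s=ctrl.get_state()
print(s['position'],s['ft_force'],rel((.5663,-.245,.021),np.radians(3.2))); 
for n in ['top','scene']: cv2.imwrite(f'pics/{n}4.png',ctrl.get_image(n)[:,:,::-1])
a=cv2.imread('pics/top4.png')[155:290,250:400]; cv2.imwrite('pics/tc4.png',cv2.resize(a,None,fx=5,fy=5,interpolation=cv2.INTER_CUBIC)[:600])
E
```

```text
[ 0.56405574 -0.22987758  0.01858784] [ 0.15055639 -0.29564096 -0.01630787] (array([ 0.00138373,  0.0152249 , -0.0024146 ]), array([-1.58912790e-04,  1.73789866e-05,  8.42836361e-04]))
```

View pics/tc4.png

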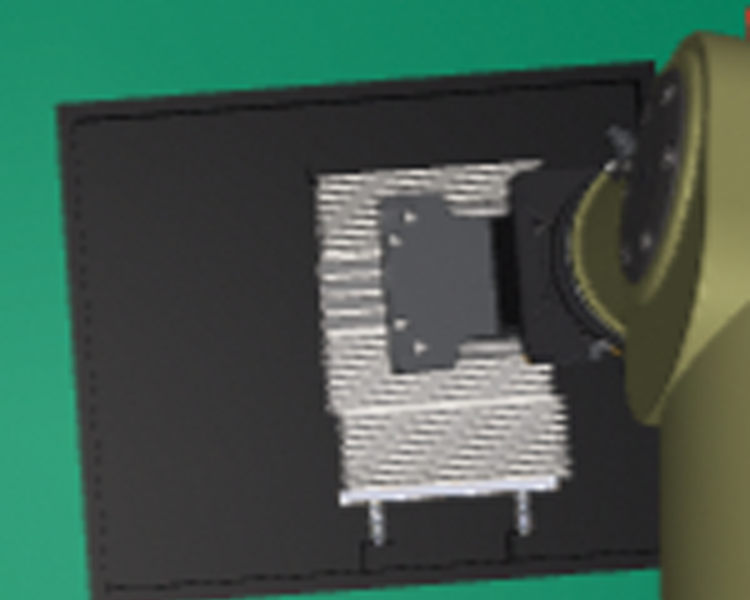

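Request:
servo_tool(series=[{"travel": [0.001,-0.002,0],"angular": [0,0,0]},{"travel": [0,-0.002,0],"angular": [0,0,0]},{"travel": [0,-0.002,0],"angular": [0,0,0]}])

```text
time: 4.7
position: [0.5649, -0.225, 0.0187]
tool_rot: [3.139, 0.088, 0.001]
ft_force: [0.6, -1.4, -0.4]
grip_width: 0.007
```

Request:
servo_tool(series=[{"travel": [0,-0.002,0],"angular": [0,0,0]},{"travel": [0,-0.002,0],"angular": [0,0,0]},{"travel": [0,-0.002,0],"angular": [0,0,0]}])

```text
time: 5.0
position: [0.5645, -0.2184, 0.0187]
tool_rot: [3.14, 0.088, 0.001]
ft_force: [1.6, -1.4, -0.4]
grip_width: 0.005
```

Request:
servo_tool(series=[{"travel": [0,-0.002,0],"angular": [0,0,0]},{"travel": [0,-0.002,0],"angular": [0,0,0]},{"travel": [0,-0.002,0],"angular": [0,0,0]}])

```text
time: 5.3
position: [0.5641, -0.2121, 0.0186]
tool_rot: [3.14, 0.088, 0.0]
ft_force: [0.8, -2.1, -0.9]
grip_width: 0.004
```

Request:
servo_tool(series=[{"travel": [0,-0.003,0],"angular": [0,0,0]},{"travel": [0,-0.003,0],"angular": [0,0,0]},{"travel": [0,-0.003,0],"angular": [0,0,0]},{"travel": [0,-0.003,0],"angular": [0,0,0]}])

```text
time: 5.7
position: [0.5634, -0.2001, 0.0186]
tool_rot: [3.14, 0.088, 0.0]
ft_force: [1.9, -1.3, -0.3]
grip_width: 0.007
```

```bash
python3 - <<'E'
from h import *
s=ctrl.get_state()
print(s['position'],s['ft_force'])
for n in ['top','wrist']: cv2.imwrite(f'pics/{n}5.png',ctrl.get_image(n)[:,:,::-1])
a=cv2.imread('pics/top5.png')[155:290,250:400]; cv2.imwrite('pics/tc5.png',cv2.resize(a,None,fx=5,fy=5,interpolation=cv2.INTER_CUBIC)[:600])
E
```

```text
[ 0.56339424 -0.20009691  0.0186119 ] [ 1.90241404 -1.28635005 -0.30001579]
```

View pics/tc5.png

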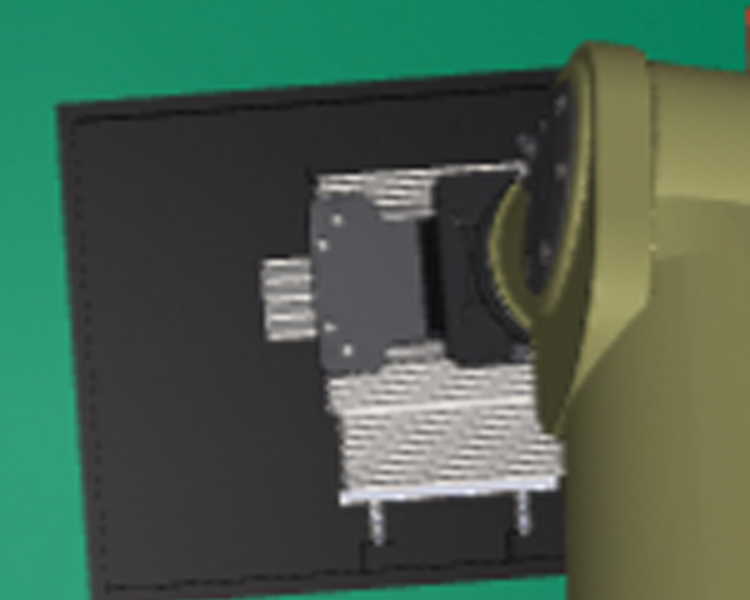

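View pics/wrist5.png

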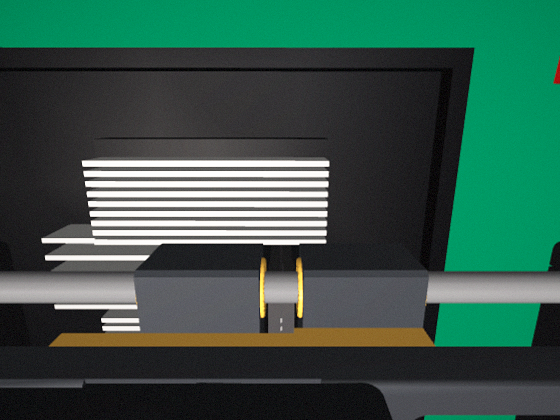

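Request:
servo_tool(series=[{"travel": [0,-0.005,0],"angular": [0,0,0]},{"travel": [0,-0.006,0],"angular": [0,0,0]},{"travel": [0,-0.006,0],"angular": [0,0,0]},{"travel": [0,-0.006,0],"angular": [0,0,0]},{"travel": [0,-0.006,0],"angular": [0,0,0]}])

```text
time: 6.3
position: [0.5615, -0.1707, 0.0185]
tool_rot: [3.14, 0.089, -0.001]
ft_force: [-0.2, -2.4, 0.5]
grip_width: 0.002
```

Request:
servo_tool(series=[{"travel": [0,-0.006,0],"angular": [0,0,0]},{"travel": [0,-0.006,0],"angular": [0,0,0]},{"travel": [0,-0.006,0],"angular": [0,0,0]},{"travel": [0,-0.006,0],"angular": [0,0,0]},{"travel": [0,-0.004,0],"angular": [0,0,0]}])

```text
time: 6.8
position: [0.56, -0.1427, 0.0185]
tool_rot: [-3.14, -0.089, 0.001]
ft_force: [-0.5, -1.9, 1.7]
grip_width: 0.006
```

```bash
python3 - <<'E'
from h import *
s=ctrl.get_state()
print(s['position'],s['ft_force'],rel(s['position'],np.radians(3.2)))
for n in ['top']: cv2.imwrite(f'pics/{n}6.png',ctrl.get_image(n)[:,:,::-1])
a=cv2.imread('pics/top6.png')[155:290,250:400]; cv2.imwrite('pics/tc6.png',cv2.resize(a,None,fx=5,fy=5,interpolation=cv2.INTER_CUBIC)[:600])
c=cal('top'); print(proj(c,[[.5563,-.0033,.003],[.5563,-.0033,.014]]))
E
```

```text
[ 0.55995245 -0.14272125  0.01852625] [-0.46634021 -1.90243484  1.65927558] (array([0., 0., 0.]), array([-5.45374947e-05,  3.99441218e-04,  8.28960673e-04]))
[[265.24201311 216.04120547]
 [265.08441059 215.79064999]]
```

View pics/tc6.png

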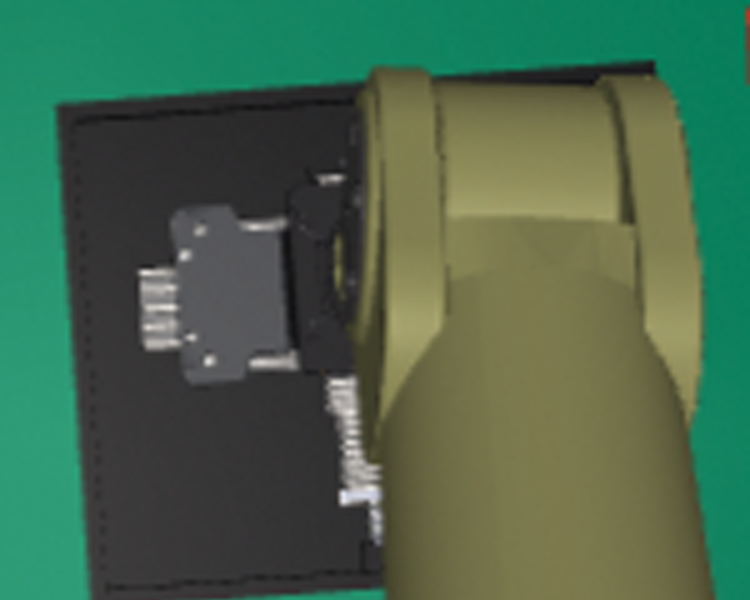

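Request:
servo_tool(series=[{"travel": [0,-0.004,0],"angular": [0,0,0]},{"travel": [0,-0.004,0],"angular": [0,0,0]},{"travel": [0,-0.004,0],"angular": [0,0,0]},{"travel": [0,-0.004,0],"angular": [0,0,0]},{"travel": [0,-0.002,0],"angular": [0,0,0]}])

```text
time: 7.35
position: [0.5592, -0.1242, 0.0185]
tool_rot: [-3.139, -0.089, -0.0]
ft_force: [-0.5, -0.8, 0.4]
grip_width: 0.008
```

Request:
servo_tool(series=[{"travel": [0,-0.0015,0],"angular": [0,0,0]},{"travel": [0,-0.0015,0],"angular": [0,0,0]}])

```text
time: 7.55
position: [0.559, -0.122, 0.0185]
tool_rot: [-3.14, -0.089, -0.0]
ft_force: [0.1, -0.6, 0.4]
grip_width: 0.005
```

Request:
servo_tool(series=[{"travel": [0,-0.0015,0],"angular": [0,0,0]},{"travel": [0,-0.0015,0],"angular": [0,0,0]}])

```text
time: 7.75
position: [0.5588, -0.1194, 0.0185]
tool_rot: [-3.14, -0.088, 0.0]
ft_force: [-0.6, -0.4, -0.1]
grip_width: 0.003
```

Request:
servo_tool(series=[{"travel": [0,-0.001,0],"angular": [0,0,0]},{"travel": [0,-0.001,0],"angular": [0,0,0]}])

```text
time: 7.95
position: [0.5587, -0.1174, 0.0185]
tool_rot: [3.14, 0.088, -0.0]
ft_force: [0.2, -0.7, -1.8]
grip_width: 0.005
```

Request:
servo_tool(series=[{"travel": [0,-0.001,0],"angular": [0,0,0]},{"travel": [0,-0.001,0],"angular": [0,0,0]}])

```text
time: 8.15
position: [0.5586, -0.1166, 0.0186]
tool_rot: [3.139, 0.088, 0.0]
ft_force: [-0.1, -3.9, 0.1]
grip_width: 0.004
```

Request:
servo_tool(series=[{"travel": [0,-0.001,0],"angular": [0,0,0]},{"travel": [0,-0.001,0],"angular": [0,0,0]}])

```text
time: 8.35
position: [0.5585, -0.1165, 0.0188]
tool_rot: [3.137, 0.086, 0.001]
ft_force: [0.4, -8.8, -0.5]
grip_width: 0.004
```

```bash
python3 - <<'E'
from h import *
s=ctrl.get_state()
print(s['position'],s['ft_force'])
for n in ['top']: cv2.imwrite(f'pics/{n}7.png',ctrl.get_image(n)[:,:,::-1])
a=cv2.imread('pics/top7.png')[155:290,250:400]; cv2.imwrite('pics/tc7.png',cv2.resize(a,None,fx=5,fy=5,interpolation=cv2.INTER_CUBIC)[:600])
E
```

```text
[ 0.55854744 -0.11651951  0.01879851] [ 0.35641162 -8.82961402 -0.49175965]
```

View pics/tc7.png

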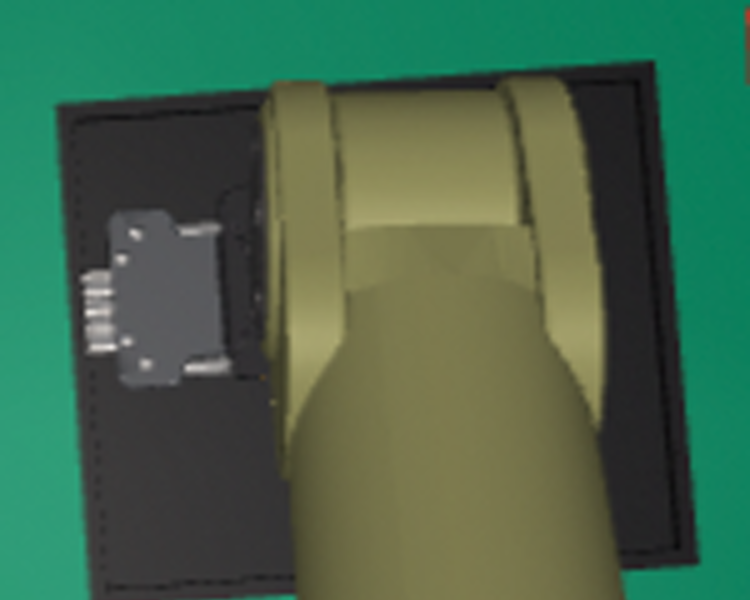

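Request:
servo_tool(series=[{"travel": [0,0.005,0],"angular": [0,0,0]},{"travel": [0,0.006,0],"angular": [0,0,0]},{"travel": [0,0.0,-0.025],"angular": [0,0,0]},{"travel": [0,0.0,-0.05],"angular": [0,0,0]},{"travel": [0,0,-0.05],"angular": [0,0,0]}])

```text
time: 8.9
position: [0.5582, -0.1236, 0.144]
tool_rot: [-3.138, -0.089, 0.004]
ft_force: [1.0, -0.8, -1.1]
grip_width: 0.007
```

Request:
servo_tool(series=[{"travel": [-0.03,-0.02,-0.04],"angular": [0,0,0]},{"travel": [-0.03,-0.02,0],"angular": [0,0,0]},{"travel": [0,0,0],"angular": [0,0,0]},{"travel": [0,0,0],"angular": [0,0,0]}], claw=0.06)

```text
time: 9.3
position: [0.4989, -0.0888, 0.1809]
tool_rot: [3.14, 0.09, 0.001]
ft_force: [0.5, -0.3, -0.2]
grip_width: 0.283
```

```bash
cat > shot.py <<'E'
from h import *
import pickle,sys
n=sys.argv[1]
s=ctrl.get_state();c=cal('wrist'); im=ctrl.get_image('wrist')
print(s['position'],s['tool_rot'],s['ft_force'],s['time']); cv2.imwrite(f'pics/{n}.png',im[:,:,::-1]); pickle.dump(c,open(f'{n}.pkl','wb'))
E
python3 shot.py w8
```

```text
[ 0.49891699 -0.08883263  0.18093047] [3.13957228e+00 8.96850377e-02 1.03010294e-03] [ 0.49269727 -0.26112488 -0.20834406] 9.3
```

View pics/w8.png

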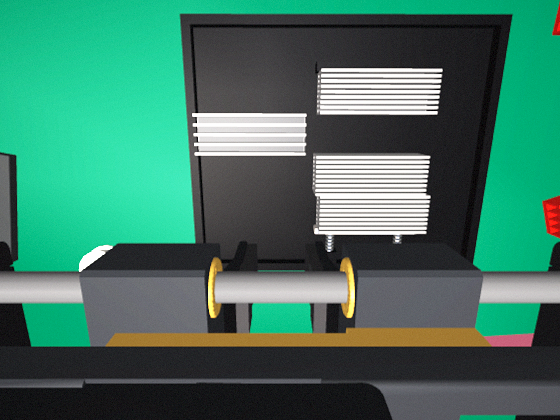

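```bash
python3 - <<'E'
from h import *
import pickle
s=ctrl.get_state();print(s['joint_positions'].round(3))
a=cv2.imread('pics/w8.png')[60:240,180:330]; a=cv2.resize(a,None,fx=5,fy=5,interpolation=cv2.INTER_CUBIC)[:600]; cv2.imwrite('pics/w8c.png',a)
E
```

```text
[ 0.593  0.077 -0.486  1.856  0.038  1.218 -1.42 ]
```

View pics/w8c.png

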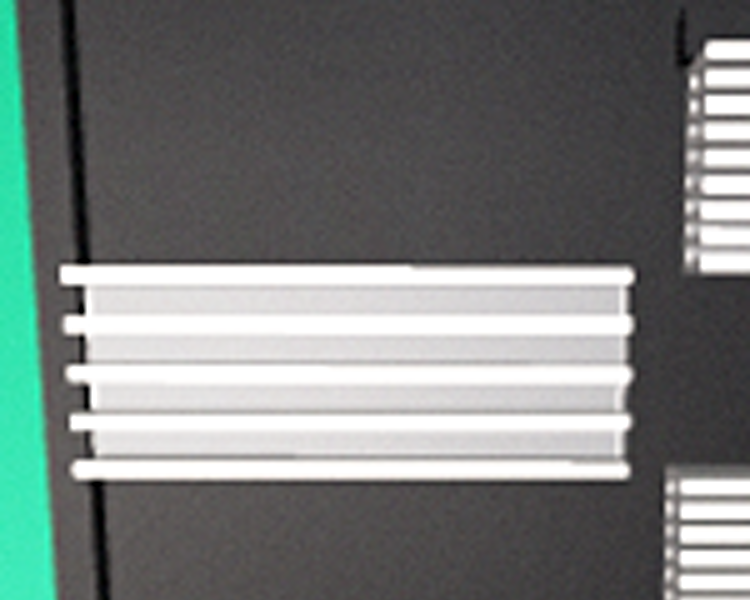

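```bash
python3 - <<'E'
from h import *
import pickle
c=pickle.load(open('w8.pkl','rb'))
f=lambda x,y:(180+(x-2)/5,60+(y-2)/5)
P=[onplane(c,f(*p),.025) for p in [(60,275),(634,275),(72,470),(630,470),(66,373),(632,373)]]
for p in P: print(p.round(4))
ax=(P[0]-P[1]+P[2]-P[3]); print(np.degrees(np.arctan2(ax[1],ax[0])))
C=(P[0]+P[1]+P[2]+P[3])/4; print('centre',C, (P[4]+P[5])/2)
print(rel((C[0],C[1],.1),np.radians(93.2)))
print(rel((C[0],C[1],.1)))
s=ctrl.get_state();print(s['position'])
E
```

```text
[ 0.5699 -0.0069  0.025 ]
[ 0.5757 -0.1077  0.025 ]
[ 0.536  -0.0088  0.025 ]
[ 0.5418 -0.1096  0.025 ]
[ 0.5531 -0.0078  0.025 ]
[ 0.5589 -0.1087  0.025 ]
93.29300262018896
centre [ 0.55583751 -0.05826264  0.025     ] [ 0.55599628 -0.05825213  0.025     ]
(array([ 0.058148  , -0.02780916,  0.08062579]), array([ 4.06803089e-04, -6.05795171e-05, -1.57022716e+00]))
[ 0.058148   -0.02780916  0.08062579]
[ 0.49932523 -0.08929011  0.18061462]
```

Request:
servo_tool(series=[{"travel": [0.03,-0.014,0.02],"angular": [0,0,0]},{"travel": [0.028,-0.014,0.02],"angular": [0,0,-0.14]},{"travel": [0,0,0],"angular": [0,0,-0.143]},{"travel": [0,0,0],"angular": [0,0,-0.143]},{"travel": [0,0,0],"angular": [0,0,-0.143]}], claw=0.06)

```text
time: 9.85
position: [0.5561, -0.0581, 0.1391]
tool_rot: [-2.984, -0.974, 0.002]
ft_force: [-0.5, -0.0, -0.5]
grip_width: 0.676
```

Request:
servo_tool(series=[{"travel": [0,0,0],"angular": [0,0,-0.143]},{"travel": [0,0,0],"angular": [0,0,-0.143]},{"travel": [0,0,0],"angular": [0,0,-0.143]},{"travel": [0,0,0],"angular": [0,0,-0.143]},{"travel": [0,0,0],"angular": [0,0,-0.143]}])

```text
time: 10.35
position: [0.556, -0.0584, 0.1396]
tool_rot: [-2.456, -1.956, -0.0]
ft_force: [-1.2, 0.1, -0.9]
grip_width: 0.692
```

Request:
servo_tool(series=[{"travel": [0,0,0],"angular": [0,0,-0.143]},{"travel": [0,0,0],"angular": [0,0,-0.143]},{"travel": [0,0,0],"angular": [0,0,0]},{"travel": [0,0,0],"angular": [0,0,0]}])

```text
time: 10.75
position: [0.5558, -0.0583, 0.14]
tool_rot: [-2.163, -2.277, -0.0]
ft_force: [0.2, 0.4, 0.1]
grip_width: 0.693
```

```bash
python3 shot.py w9; python3 - <<'E'
from h import *
print(rel((.5558,-.0583,.1),np.radians(93.2)))
s=ctrl.get_state();print(s['position'],s['grip_width'])
E
```

```text
[ 0.55575637 -0.05832063  0.13995698] [-2.16277301e+00 -2.27658199e+00 -4.84671702e-04] [0.16143208 0.42843636 0.13591962] 10.75
(array([-1.10041373e-04,  9.29805210e-05,  4.01539928e-02]), array([-0.0005457 , -0.00091682, -0.00397476]))
[ 0.5557253  -0.05823051  0.14015412] 0.6888159562742994
```

View pics/w9.png

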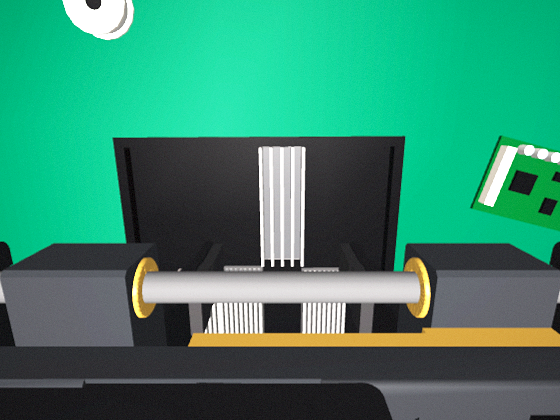

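Request:
servo_tool(series=[{"travel": [0,0,0.04],"angular": [0,0,-0.004]},{"travel": [0,0,0.04],"angular": [0,0,0]},{"travel": [0,0,0.025],"angular": [0,0,0]},{"travel": [0,0,0],"angular": [0,0,0]},{"travel": [0,0,0],"angular": [0,0,0]}])

```text
time: 11.3
position: [0.5558, -0.0578, 0.036]
tool_rot: [-2.155, -2.285, -0.0]
ft_force: [1.0, 0.3, 0.4]
grip_width: 0.693
```

Request:
servo_tool(series=[{"travel": [0,0,0.009],"angular": [0,0,0]},{"travel": [0,0,0.009],"angular": [0,0,0]},{"travel": [0,0,0],"angular": [0,0,0]},{"travel": [0,0,0],"angular": [0,0,0]}])

```text
time: 11.7
position: [0.5555, -0.058, 0.0178]
tool_rot: [2.155, 2.286, -0.0]
ft_force: [0.1, -0.7, -0.2]
grip_width: 0.686
```

Request:
servo_tool(series=[{"travel": [0,0,0],"angular": [0,0,0]},{"travel": [0,0,0],"angular": [0,0,0]},{"travel": [0,0,0],"angular": [0,0,0]},{"travel": [0,0,0],"angular": [0,0,0]},{"travel": [0,0,0],"angular": [0,0,0]}], claw=0.03, squeeze=25)

```text
time: 12.2
position: [0.5557, -0.058, 0.0179]
tool_rot: [2.154, 2.286, 0.0]
ft_force: [-0.3, -0.5, 0.7]
grip_width: 0.41
```

Request:
servo_tool(series=[{"travel": [0,0,0],"angular": [0,0,0]},{"travel": [0,0,0],"angular": [0,0,0]}])

```text
time: 12.4
position: [0.5557, -0.058, 0.0179]
tool_rot: [2.154, 2.286, 0.0]
ft_force: [0.1, -0.6, 1.0]
grip_width: 0.41
```

Request:
servo_tool(series=[{"travel": [-0.0015,0,-0.003],"angular": [0,0,0]},{"travel": [0,0,-0.015],"angular": [0,0,0]},{"travel": [0,0,-0.04],"angular": [0,0,0]},{"travel": [0,0,-0.045],"angular": [0,0,0]},{"travel": [0,0,-0.045],"angular": [0,0,0]}])

```text
time: 12.9
position: [0.5551, -0.0592, 0.168]
tool_rot: [-2.154, -2.287, 0.0]
ft_force: [1.5, -0.9, -1.3]
grip_width: 0.411
```

Request:
servo_tool(series=[{"travel": [0,0,-0.02],"angular": [0,0,0]},{"travel": [0,0,0],"angular": [0,0,0]},{"travel": [0,0,0],"angular": [0,0,0]}])

```text
time: 13.2
position: [0.5553, -0.0596, 0.1859]
tool_rot: [2.154, 2.286, -0.001]
ft_force: [-0.2, -0.2, -1.4]
grip_width: 0.414
```

```bash
python3 shot.py w10; python3 - <<'E'
from h import *
print(rel((.4737,.23,.19),np.radians(83.6)))
c=cal('top')
for i in (0,): 
    im=ctrl.get_image('top')[:,:,::-1]; cv2.imwrite('pics/top10.png',im)
cv2.imwrite('pics/tc10.png',cv2.resize(im[205:290,80:240],None,fx=5,fy=5,interpolation=cv2.INTER_CUBIC))
E
```

```text
[ 0.55528813 -0.0595638   0.18591261] [ 2.15411447e+00  2.28597177e+00 -5.61806766e-04] [-0.20531698 -0.20914041 -1.37622235] 13.2
(array([ 0.29384513, -0.06361658, -0.00510314]), array([-1.81979121e-03,  1.15852830e-04,  1.71097545e-01]))
```

View pics/w10.png

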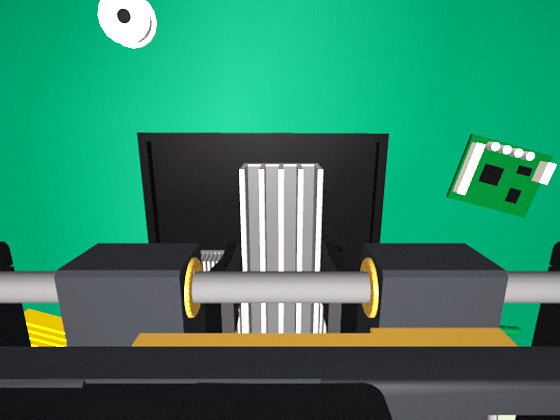

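View pics/tc10.png

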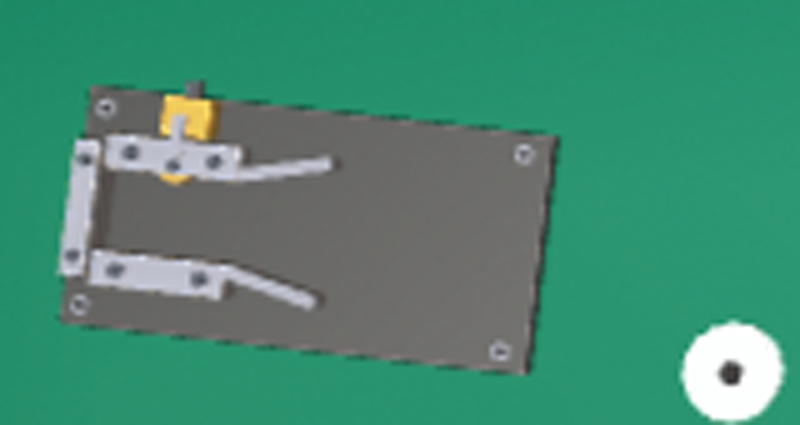

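Request:
servo_tool(series=[{"travel": [0.025,-0.006,-0.02],"angular": [0,0,0]},{"travel": [0.045,-0.01,-0.03],"angular": [0,0,0]},{"travel": [0.045,-0.01,0],"angular": [0,0,0]},{"travel": [0.045,-0.01,0],"angular": [0,0,0]},{"travel": [0.045,-0.01,0],"angular": [0,0,0]}])

```text
time: 13.8
position: [0.4971, 0.1397, 0.2316]
tool_rot: [-2.154, -2.285, 0.003]
ft_force: [0.7, 1.3, -1.0]
grip_width: 0.416
```

Request:
servo_tool(series=[{"travel": [0.045,-0.01,0],"angular": [0,0,0]},{"travel": [0.044,-0.008,0],"angular": [0,0,0.085]},{"travel": [0,0,0],"angular": [0,0,0.086]},{"travel": [0,0,0],"angular": [0,0,0]},{"travel": [0,0,0],"angular": [0,0,0]}])

```text
time: 14.3
position: [0.4752, 0.2249, 0.2317]
tool_rot: [-2.341, -2.095, 0.004]
ft_force: [0.2, -0.8, -0.9]
grip_width: 0.409
```

```bash
python3 shot.py w11
```

```text
[0.47522224 0.22486914 0.23171046] [-2.34056449 -2.09470225  0.00371673] [ 0.2499383  -0.84785127 -0.91137933] 14.3
```

View pics/w11.png

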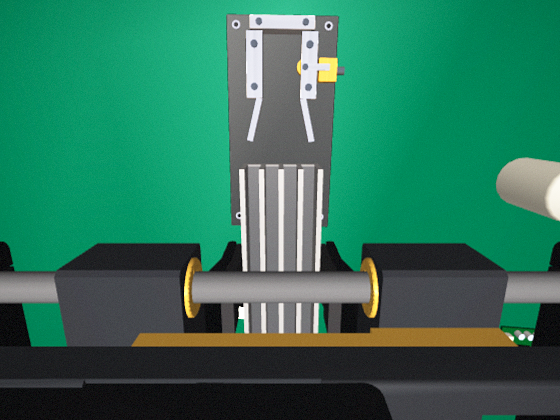

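```bash
python3 - <<'E'
import cv2
a=cv2.imread('pics/w11.png')[5:235,215:355]; cv2.imwrite('pics/w11c.png',cv2.resize(a[:150],None,fx=4,fy=4,interpolation=cv2.INTER_CUBIC))
E
```

```text
(no output)
```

View pics/w11c.png

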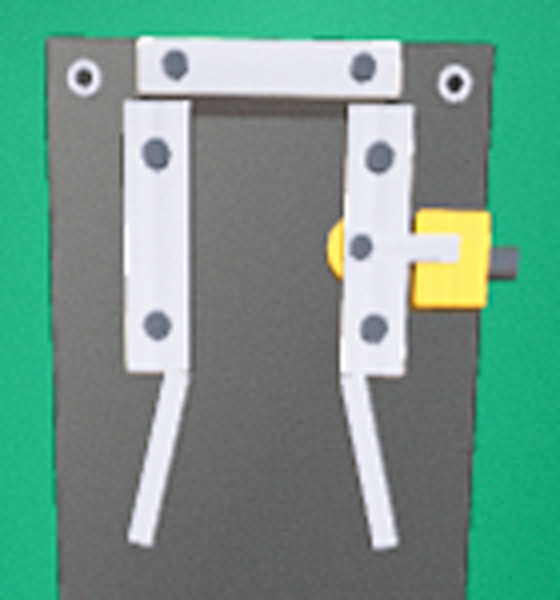

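```bash
python3 - <<'E'
from h import *
import pickle
c=pickle.load(open('w11.pkl','rb'))
f=lambda x,y:(215+(x-1.5)/4,5+(y-1.5)/4)
d={}
for n,p,z in [('LrT',(190,102),.026),('LrB',(190,372),.026),('RrT',(349,104),.026),('RrB',(341,372),.026),('bTL',(47,38),.01),('bTR',(494,42),.01),('stL',(140,97),.032),('stR',(401,98),.032),('flL',(154,546),.026),('flR',(372,549),.026)]:
    d[n]=onplane(c,f(*p),z); print(n,d[n].round(4))
d['bBL']=onplane(c,(231,224),.01); d['bBR']=onplane(c,(328,226),.01); print(d['bBL'],d['bBR'])
mT=(d['LrT']+d['RrT'])/2; mB=(d['LrB']+d['RrB'])/2; v=(mT-mB)[:2]; print('mid',mT,mB,'len',np.linalg.norm(v),'yaw',np.degrees(np.arctan2(v[1],v[0])),'gap',np.linalg.norm(d['LrT']-d['RrT']),np.linalg.norm(d['LrB']-d['RrB']))
for a,b in [('LrB','LrT'),('RrB','RrT'),('bBL','bTL'),('bBR','bTR')]:
    w=d[b]-d[a]; print(a,np.degrees(np.arctan2(w[1],w[0])),np.linalg.norm(w))
for a,b in [('stL','stR'),('bTL','bTR'),('flL','flR')]:
    w=d[b]-d[a]; print(a,np.degrees(np.arctan2(w[1],w[0]))+90,np.linalg.norm(w))
print('stop mid',(d['stL']+d['stR'])/2,'bed mid',sum(d[k] for k in('bTL','bTR','bBL','bBR'))/4)
s=ctrl.get_state(); print(s['position'],rel(s['position'],np.radians(83.6)))
E
```

```text
LrT [0.4736 0.38   0.026 ]
LrB [0.4659 0.3188 0.026 ]
RrT [0.5115 0.3753 0.026 ]
RrB [0.5038 0.3146 0.026 ]
bTL [0.4396 0.402  0.01  ]
bTR [0.5499 0.3888 0.01  ]
stL [0.4621 0.3809 0.032 ]
stR [0.5234 0.3739 0.032 ]
flL [0.4512 0.2771 0.026 ]
flR [0.5076 0.2701 0.026 ]
[0.41185576 0.18557995 0.01      ] [0.52363387 0.17082412 0.01      ]
mid [0.4925454  0.37763789 0.026     ] [0.48482996 0.31670635 0.026     ] len 0.06141808645532046 yaw 82.78334967447319 gap 0.03822901197833697 0.03808508381646359
LrB 82.85222322181683 0.06164231969666237
RrB 82.71397148019705 0.06119394261175643
bBL 82.68818636042691 0.21822554252152024
bBR 83.12821295378157 0.21959292380441878
stL 83.44394315607016 0.061636145809603124
bTL 83.1787741732357 0.1110647555531851
flL 82.90882713710606 0.056808245781653444
stop mid [0.49274299 0.37737782 0.032     ] bed mid [0.48125662 0.28681865 0.01      ]
[0.47552928 0.22452231 0.2319152 ] (array([0., 0., 0.]), array([-0.00167781,  0.00117441, -0.00037201]))
```

```bash
python3 - <<'E'
from h import *
s=ctrl.get_state(); print(s['position'],rel((.4744,.2333,.06),np.radians(82.9)))
E
```

```text
[0.47552928 0.22452231 0.2319152 ] (array([ 0.00879828, -0.00181548,  0.17190827]), array([-0.00167061,  0.00118464,  0.01184529]))
```

Request:
servo_tool(series=[{"travel": [0.009,-0.0018,0.03],"angular": [-0.001,0.001,0.012]},{"travel": [0,0,0.045],"angular": [0,0,0]},{"travel": [0,0,0.045],"angular": [0,0,0]},{"travel": [0,0,0.045],"angular": [0,0,0]},{"travel": [0,0,0],"angular": [0,0,0]}])

```text
time: 14.85
position: [0.4706, 0.2312, 0.0618]
tool_rot: [-2.352, -2.075, 0.016]
ft_force: [-1.8, -0.5, -1.1]
grip_width: 0.412
```

Request:
servo_tool(series=[{"travel": [0,0,0],"angular": [0,0,0]},{"travel": [0,0,0],"angular": [0,0,0]},{"travel": [0,0,0],"angular": [0,0,0]}])

```text
time: 15.15
position: [0.4766, 0.236, 0.0704]
tool_rot: [2.353, 2.078, 0.008]
ft_force: [-0.3, -0.3, -1.3]
grip_width: 0.409
```

```bash
python3 shot.py w12; python3 - <<'E'
from h import *
s=ctrl.get_state(); print(s['position'],s['ft_force'],rel((.4744,.2333,.0275),np.radians(82.9)))
E
```

```text
[0.47664657 0.23596408 0.07035972] [2.35339606 2.07793929 0.00821456] [-0.29346942 -0.27101744 -1.31499306] 15.15
[0.47636696 0.23589118 0.07010245] [ 0.63271891 -0.39552291 -1.27133626] (array([-0.00290698, -0.00183421,  0.042588  ]), array([ 4.76177878e-03, -2.16949132e-03, -8.09054512e-05]))
```

View pics/w12.png

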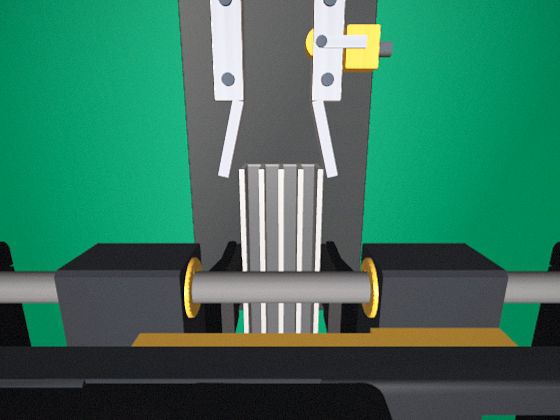

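Request:
servo_tool(series=[{"travel": [-0.002,-0.0018,0.015],"angular": [0.002,-0.001,0]},{"travel": [0,0,0.015],"angular": [0,0,0]},{"travel": [0,0,0],"angular": [0,0,0]},{"travel": [0,0,0],"angular": [0,0,0]},{"travel": [0,0,0],"angular": [0,0,0]}])

```text
time: 15.7
position: [0.4727, 0.234, 0.038]
tool_rot: [-2.353, -2.08, 0.001]
ft_force: [0.0, 0.5, -1.6]
grip_width: 0.412
```

```bash
python3 - <<'E'
from h import *
s=ctrl.get_state(); print(s['position'],s['qd'].round(3),s['ft_force'],rel((.4744,.2333,.0275),np.radians(82.9)))
E
```

```text
[0.4727489  0.23398687 0.03795303] [ 0.001 -0.008 -0.003 -0.006  0.    -0.001 -0.001] [ 0.00759731  0.53556309 -1.58635386] (array([-0.00048169,  0.0017347 ,  0.01045096]), array([-0.00111488, -0.00029937,  0.0005994 ]))
```

Request:
servo_tool(series=[{"travel": [-0.0005,0.0017,0.005],"angular": [0,0,0]},{"travel": [0,0,0.0045],"angular": [0,0,0]},{"travel": [0,0,0],"angular": [0,0,0]},{"travel": [0,0,0],"angular": [0,0,0]}])

```text
time: 16.1
position: [0.4742, 0.2329, 0.0283]
tool_rot: [-2.354, -2.079, 0.002]
ft_force: [-0.2, -0.2, -0.4]
grip_width: 0.408
```

Request:
servo_tool(series=[{"travel": [0,0,0.001],"angular": [0,0,0]},{"travel": [0,0,0.001],"angular": [0,0,0]},{"travel": [0,0,0],"angular": [0,0,0]}])

```text
time: 16.4
position: [0.4743, 0.2329, 0.0264]
tool_rot: [-2.354, -2.08, 0.001]
ft_force: [0.0, 0.0, -1.0]
grip_width: 0.41
```

Request:
servo_tool(series=[{"travel": [0,0,0.0007],"angular": [0,0,0]},{"travel": [0,0,0],"angular": [0,0,0]},{"travel": [0,0,0],"angular": [0,0,0]}])

```text
time: 16.7
position: [0.4743, 0.233, 0.0257]
tool_rot: [-2.354, -2.08, 0.001]
ft_force: [0.2, 0.2, -1.2]
grip_width: 0.411
```

Request:
servo_tool(series=[{"travel": [0,0,0.0007],"angular": [0,0,0]},{"travel": [0,0,0],"angular": [0,0,0]}])

```text
time: 16.9
position: [0.4743, 0.233, 0.025]
tool_rot: [-2.354, -2.08, 0.001]
ft_force: [-0.4, 0.1, -1.7]
grip_width: 0.415
```

Request:
servo_tool(series=[{"travel": [0,0,0.0007],"angular": [0,0,0]},{"travel": [0,0,0],"angular": [0,0,0]}])

```text
time: 17.1
position: [0.4743, 0.233, 0.0249]
tool_rot: [-2.354, -2.08, 0.002]
ft_force: [-2.6, -0.8, 5.0]
grip_width: 0.412
```

Request:
servo_tool(series=[{"travel": [0,0,0.0007],"angular": [0,0,0]},{"travel": [0,0,0],"angular": [0,0,0]}])

```text
time: 17.3
position: [0.4743, 0.233, 0.0248]
tool_rot: [2.354, 2.08, -0.002]
ft_force: [-4.0, -2.3, 11.6]
grip_width: 0.409
```

Request:
servo_tool(series=[{"travel": [0,0,-0.0012],"angular": [0,0,0]},{"travel": [0,0,0],"angular": [0,0,0]}])

```text
time: 17.5
position: [0.4745, 0.2331, 0.0248]
tool_rot: [-2.354, -2.08, 0.0]
ft_force: [-0.1, 0.7, 2.7]
grip_width: 0.411
```

Request:
servo_tool(series=[{"travel": [0,0,0],"angular": [0,0,0]},{"travel": [0,0,0],"angular": [0,0,0]},{"travel": [0,0,0],"angular": [0,0,0]},{"travel": [0,0,0],"angular": [0,0,0]}], claw=0.055)

```text
time: 17.9
position: [0.4743, 0.233, 0.0248]
tool_rot: [-2.354, -2.079, 0.001]
ft_force: [-0.8, -0.2, 0.4]
grip_width: 0.613
```

Request:
servo_tool(series=[{"travel": [0,0,-0.02],"angular": [0,0,0]},{"travel": [0,0,-0.04],"angular": [0,0,0]},{"travel": [-0.03,0,-0.04],"angular": [0,0,0]},{"travel": [-0.045,0,0],"angular": [0,0,0]},{"travel": [-0.005,0,0],"angular": [0,0,0]}])

```text
time: 18.4
position: [0.4654, 0.1477, 0.1255]
tool_rot: [2.359, 2.069, -0.004]
ft_force: [0.1, 0.8, -0.9]
grip_width: 0.631
```

Request:
servo_tool(series=[{"travel": [0,0,0],"angular": [0,0,0]},{"travel": [0,0,0],"angular": [0,0,0]},{"travel": [0,0,0],"angular": [0,0,0]},{"travel": [0,0,0],"angular": [0,0,0]}], claw=0.0)

```text
time: 18.8
position: [0.4642, 0.1551, 0.1246]
tool_rot: [-2.35, -2.082, 0.001]
ft_force: [-0.8, -0.1, 0.4]
grip_width: 0.355
```

```bash
python3 shot.py w13; python3 -c "
from h import *
im=ctrl.get_image('top')[:,:,::-1]; cv2.imwrite('pics/top13.png',im)"
```

```text
[0.46418837 0.1550862  0.12455874] [-2.35032086e+00 -2.08162315e+00  1.06932581e-03] [-0.82867877 -0.10872246  0.36847359] 18.8
```

View pics/w13.png

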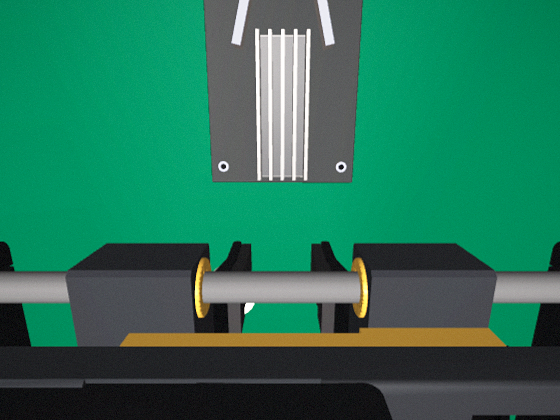

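Request:
servo_tool(series=[{"travel": [0,0,0.03],"angular": [0,0,0]},{"travel": [0,0,0.04],"angular": [0,0,0]},{"travel": [0,0,0.02],"angular": [0,0,0]},{"travel": [0,0,0],"angular": [0,0,0]},{"travel": [0,0,0],"angular": [0,0,0]}], claw=0.0)

```text
time: 19.4
position: [0.4645, 0.1543, 0.0351]
tool_rot: [-2.352, -2.08, 0.001]
ft_force: [0.5, 1.1, 0.5]
grip_width: 0.006
```

```bash
python3 - <<'E'
from h import *
s=ctrl.get_state(); print(s['position'],s['grip_width'],s['ft_force'],rel((.4646,.155,.025),np.radians(82.9)))
E
```

```text
[0.46450405 0.1543437  0.03513288] 0.005791109920442841 [0.45174524 1.07944109 0.48634505] (array([6.56012413e-04, 3.08379989e-05, 1.01333093e-02]), array([-0.00157409, -0.00069897,  0.00120711]))
```

Request:
servo_tool(series=[{"travel": [0,0,0.01],"angular": [0,0,0.001]},{"travel": [0.006,0,0],"angular": [0,0,0]},{"travel": [0.006,0,0],"angular": [0,0,0]},{"travel": [0.003,0,0],"angular": [0,0,0]},{"travel": [0.002,0,0],"angular": [0,0,0]}])

```text
time: 19.9
position: [0.4669, 0.1712, 0.0253]
tool_rot: [-2.354, -2.079, -0.0]
ft_force: [0.4, -0.2, 0.5]
grip_width: 0.007
```

Request:
servo_tool(series=[{"travel": [0.002,0,0],"angular": [0,0,0]},{"travel": [0.002,0,0],"angular": [0,0,0]},{"travel": [0.002,0,0],"angular": [0,0,0]},{"travel": [0.002,0,0],"angular": [0,0,0]},{"travel": [0.002,0,0],"angular": [0,0,0]}])

```text
time: 20.4
position: [0.4679, 0.1803, 0.0249]
tool_rot: [-2.355, -2.078, 0.001]
ft_force: [0.1, -1.1, 0.9]
grip_width: 0.004
```

```bash
python3 shot.py w14; python3 - <<'E'
from h import *
s=ctrl.get_state(); print(rel((.4822,.2987,.025),np.radians(82.9)))
E
```

```text
[0.46789434 0.18033867 0.02485286] [-2.35524439e+00 -2.07822939e+00  1.30087556e-03] [ 0.10448041 -1.08404863  0.87002651] 20.4
(array([ 1.18729866e-01, -4.03333904e-04, -1.12655713e-04]), array([-0.00094664, -0.00028475, -0.00052485]))
```

View pics/w14.png

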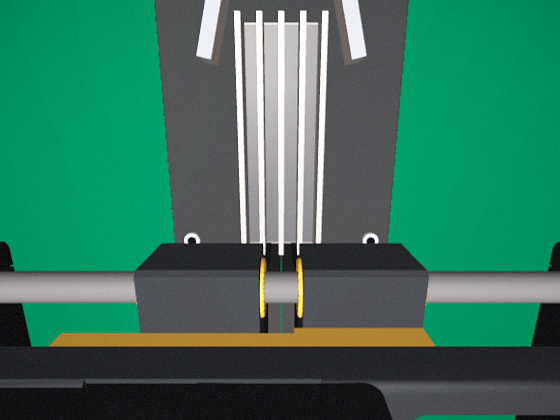

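Request:
servo_tool(series=[{"travel": [0.003,0,0],"angular": [0,0,0]},{"travel": [0.004,0,0],"angular": [0,0,0]},{"travel": [0.004,0,0],"angular": [0,0,0]},{"travel": [0.004,0,0],"angular": [0,0,0]},{"travel": [0.004,0,0],"angular": [0,0,0]}])

```text
time: 20.95
position: [0.4701, 0.1997, 0.0248]
tool_rot: [-2.355, -2.078, 0.001]
ft_force: [-0.4, -0.3, -1.1]
grip_width: 0.005
```

Request:
servo_tool(series=[{"travel": [0.003,0,0],"angular": [0,0,0]},{"travel": [0.003,0,0],"angular": [0,0,0]},{"travel": [0.003,0,0],"angular": [0,0,0]}])

```text
time: 21.25
position: [0.4714, 0.2084, 0.0249]
tool_rot: [-2.355, -2.078, 0.001]
ft_force: [-0.4, -0.8, 0.3]
grip_width: 0.005
```

```bash
python3 shot.py w15
```

```text
[0.47137444 0.20835479 0.02486422] [-2.35502189e+00 -2.07836012e+00  1.19035371e-03] [-0.42573107 -0.84988418  0.26569827] 21.25
```

View pics/w15.png

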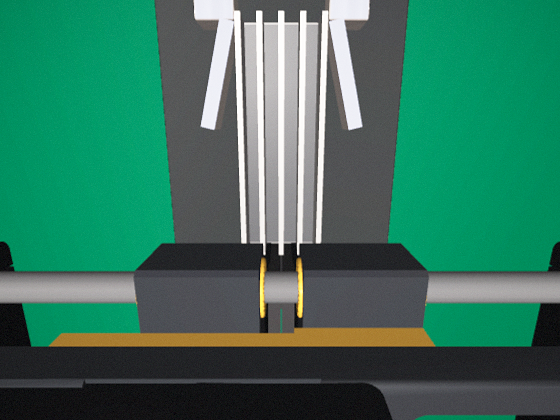

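Request:
servo_tool(series=[{"travel": [0.002,0,0],"angular": [0,0,0]},{"travel": [0.002,0,0],"angular": [0,0,0]},{"travel": [0.002,0,0],"angular": [0,0,0]}])

```text
time: 21.6
position: [0.4721, 0.2141, 0.0248]
tool_rot: [-2.355, -2.078, 0.001]
ft_force: [0.5, -1.3, -0.3]
grip_width: 0.006
```

Request:
servo_tool(series=[{"travel": [0.002,0,0],"angular": [0,0,0]},{"travel": [0.002,0,0],"angular": [0,0,0]},{"travel": [0.002,0,0],"angular": [0,0,0]}])

```text
time: 21.9
position: [0.4728, 0.2202, 0.0248]
tool_rot: [-2.355, -2.078, 0.001]
ft_force: [-0.2, -0.9, 0.0]
grip_width: 0.004
```

Request:
servo_tool(series=[{"travel": [0.002,0,0],"angular": [0,0,0]},{"travel": [0.002,0,0],"angular": [0,0,0]}])

```text
time: 22.1
position: [0.4733, 0.2242, 0.0248]
tool_rot: [-2.355, -2.078, 0.001]
ft_force: [0.2, -0.5, 0.5]
grip_width: 0.003
```

Request:
servo_tool(series=[{"travel": [0.002,0,0],"angular": [0,0,0]},{"travel": [0.002,0,0],"angular": [0,0,0]}])

```text
time: 22.3
position: [0.4738, 0.2282, 0.0249]
tool_rot: [-2.355, -2.078, 0.001]
ft_force: [-0.1, -0.9, 0.4]
grip_width: 0.004
```

Request:
servo_tool(series=[{"travel": [0.0015,0,0],"angular": [0,0,0]},{"travel": [0.0015,0,0],"angular": [0,0,0]}])

```text
time: 22.5
position: [0.4742, 0.2311, 0.0248]
tool_rot: [-2.355, -2.078, 0.001]
ft_force: [-0.1, -0.9, 0.7]
grip_width: 0.004
```

Request:
servo_tool(series=[{"travel": [0.0015,0,0],"angular": [0,0,0]},{"travel": [0.0015,0,0],"angular": [0,0,0]}])

```text
time: 22.7
position: [0.4743, 0.2326, 0.0247]
tool_rot: [2.355, 2.078, -0.005]
ft_force: [-0.6, -6.2, 4.0]
grip_width: 0.006
```

Request:
servo_tool(series=[{"travel": [0.0015,0,0],"angular": [0,0,0]},{"travel": [0.0015,0,0],"angular": [0,0,0]}])

```text
time: 22.9
position: [0.4745, 0.2331, 0.0245]
tool_rot: [2.355, 2.075, -0.011]
ft_force: [-1.3, -10.2, 6.7]
grip_width: 0.003
```

Request:
servo_tool(series=[{"travel": [0.0015,0,0],"angular": [0,0,0]},{"travel": [0.0015,0,0],"angular": [0,0,0]}])

```text
time: 23.1
position: [0.4753, 0.236, 0.0244]
tool_rot: [2.355, 2.075, -0.01]
ft_force: [-1.3, -7.9, 3.8]
grip_width: 0.006
```

Request:
servo_tool(series=[{"travel": [0.0015,0,0],"angular": [0,0,0]},{"travel": [0.0015,0,0],"angular": [0,0,0]}])

```text
time: 23.3
position: [0.4757, 0.2404, 0.0244]
tool_rot: [2.356, 2.076, -0.006]
ft_force: [-0.6, -6.2, 1.5]
grip_width: 0.003
```

Request:
servo_tool(series=[{"travel": [0.0015,0,0],"angular": [0,0,0]},{"travel": [0.0015,0,0],"angular": [0,0,0]}])

```text
time: 23.5
position: [0.476, 0.2436, 0.0245]
tool_rot: [2.356, 2.077, -0.006]
ft_force: [-0.8, -5.6, 2.0]
grip_width: 0.008
```

Request:
servo_tool(series=[{"travel": [0.0015,0,0],"angular": [0,0,0]},{"travel": [0.0015,0,0],"angular": [0,0,0]}])

```text
time: 23.7
position: [0.4762, 0.2467, 0.0244]
tool_rot: [2.356, 2.077, -0.006]
ft_force: [-0.6, -5.7, 2.5]
grip_width: 0.002
```

Request:
servo_tool(series=[{"travel": [0.0015,0,0],"angular": [0,0,0]},{"travel": [0.0015,0,0],"angular": [0,0,0]}])

```text
time: 23.9
position: [0.4765, 0.2497, 0.0244]
tool_rot: [2.356, 2.077, -0.007]
ft_force: [-0.8, -5.8, 1.5]
grip_width: 0.003
```

```bash
python3 shot.py w16
```

```text
[0.4764792  0.24974488 0.02443554] [ 2.35574592  2.07700028 -0.00655263] [-0.78890341 -5.79156018  1.51998724] 23.9
```

View pics/w16.png

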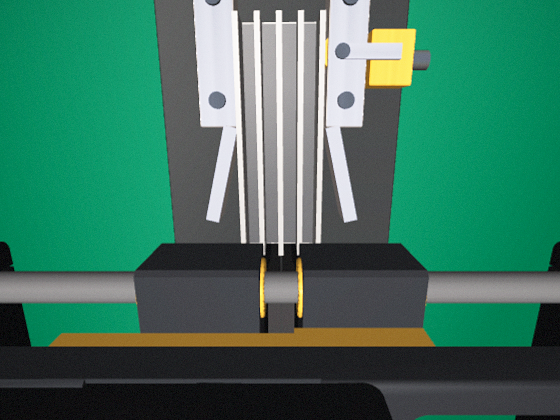

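Request:
servo_tool(series=[{"travel": [0.0015,0,0],"angular": [0,0,0]},{"travel": [0.0015,0,0],"angular": [0,0,0]},{"travel": [0.0015,0,0],"angular": [0,0,0]}])

```text
time: 24.25
position: [0.4769, 0.2547, 0.0244]
tool_rot: [2.356, 2.078, -0.006]
ft_force: [-2.2, -4.5, 1.8]
grip_width: 0.006
```

Request:
servo_tool(series=[{"travel": [0.0015,0,0],"angular": [0,0,0]},{"travel": [0.0015,0,0],"angular": [0,0,0]}])

```text
time: 24.45
position: [0.4771, 0.2577, 0.0244]
tool_rot: [2.356, 2.078, -0.006]
ft_force: [-1.5, -5.6, 2.0]
grip_width: 0.003
```

Request:
servo_tool(series=[{"travel": [0.001,0,0],"angular": [0,0,0]},{"travel": [0.001,0,0],"angular": [0,0,0]}])

```text
time: 24.65
position: [0.4774, 0.2604, 0.0244]
tool_rot: [-2.356, -2.078, 0.004]
ft_force: [-2.5, -4.7, 0.4]
grip_width: 0.005
```

Request:
servo_tool(series=[{"travel": [0.001,0,0],"angular": [0,0,0]},{"travel": [0.001,0,0],"angular": [0,0,0]}])

```text
time: 24.85
position: [0.4777, 0.2632, 0.0245]
tool_rot: [-2.354, -2.078, 0.002]
ft_force: [-1.6, -4.1, -0.9]
grip_width: 0.003
```

Request:
servo_tool(series=[{"travel": [0.001,0,0],"angular": [0,0,0]},{"travel": [0.001,0,0],"angular": [0,0,0]}])

```text
time: 25.05
position: [0.4781, 0.2653, 0.0246]
tool_rot: [-2.354, -2.078, 0.002]
ft_force: [-2.8, -2.6, -0.4]
grip_width: 0.005
```

Request:
servo_tool(series=[{"travel": [0.0008,0,0],"angular": [0,0,0]},{"travel": [0.0007,0,0],"angular": [0,0,0]}])

```text
time: 25.25
position: [0.4784, 0.2668, 0.0247]
tool_rot: [-2.355, -2.078, 0.002]
ft_force: [-2.4, -3.5, -0.2]
grip_width: 0.01
```

Request:
servo_tool(series=[{"travel": [0.0008,0,0],"angular": [0,0,0]},{"travel": [0.0007,0,0],"angular": [0,0,0]}])

```text
time: 25.45
position: [0.4786, 0.2683, 0.0247]
tool_rot: [-2.355, -2.078, 0.002]
ft_force: [-2.6, -2.8, -0.8]
grip_width: 0.003
```

```bash
python3 shot.py w17
```

```text
[0.47861814 0.26827397 0.02474944] [-2.35465438e+00 -2.07835966e+00  1.59130198e-03] [-2.60563979 -2.76232917 -0.83422868] 25.45
```

View pics/w17.png

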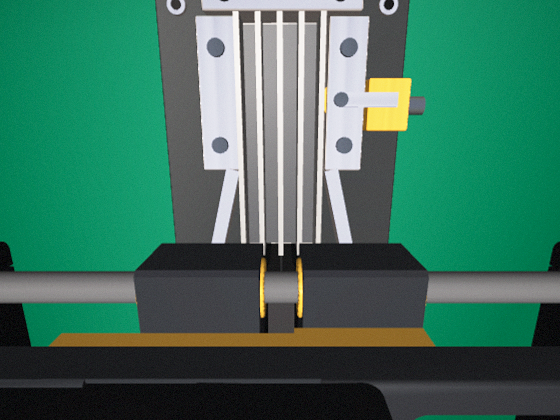

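Request:
servo_tool(series=[{"travel": [0.0005,0,0],"angular": [0,0,0]},{"travel": [0.0005,0,0],"angular": [0,0,0]}])

```text
time: 25.7
position: [0.4788, 0.2684, 0.0247]
tool_rot: [-2.356, -2.078, 0.003]
ft_force: [-2.8, -5.4, -0.7]
grip_width: 0.004
```

Request:
servo_tool(series=[{"travel": [0.0005,0,0],"angular": [0,0,0]},{"travel": [0.0005,0,0],"angular": [0,0,0]}])

```text
time: 25.9
position: [0.4787, 0.2685, 0.0246]
tool_rot: [2.356, 2.077, -0.006]
ft_force: [-4.4, -7.3, 2.3]
grip_width: 0.009
```

Request:
servo_tool(series=[{"travel": [0.0005,0,0],"angular": [0,0,0]},{"travel": [0.0005,0,0],"angular": [0,0,0]}])

```text
time: 26.1
position: [0.4788, 0.2685, 0.0246]
tool_rot: [2.355, 2.076, -0.009]
ft_force: [-4.8, -9.9, 3.7]
grip_width: 0.009
```

Request:
servo_tool(series=[{"travel": [0.0005,0,0],"angular": [0,0,0]},{"travel": [0.0004,0,0],"angular": [0,0,0]}])

```text
time: 26.3
position: [0.4788, 0.2685, 0.0246]
tool_rot: [2.355, 2.075, -0.011]
ft_force: [-5.3, -10.6, 5.8]
grip_width: 0.004
```

Request:
servo_tool(series=[{"travel": [0.0003,0,0],"angular": [0,0,0]},{"travel": [0,0,0],"angular": [0,0,0]}])

```text
time: 26.5
position: [0.4788, 0.2685, 0.0246]
tool_rot: [2.355, 2.075, -0.011]
ft_force: [-6.1, -11.3, 6.5]
grip_width: 0.006
```

Request:
servo_tool(series=[{"travel": [0.0003,-0.001,0],"angular": [0,0,0]},{"travel": [0.0003,-0.0005,0],"angular": [0,0,0]}])

```text
time: 26.7
position: [0.4787, 0.2686, 0.0246]
tool_rot: [2.355, 2.073, -0.009]
ft_force: [-1.8, -12.9, 3.9]
grip_width: 0.001
```

```bash
python3 - <<'E'
from h import *
s=ctrl.get_state(); u=np.array([.1236,.9923,0]); print(s['ft_force'],-s['ft_force']@u,rel(s['position'],np.radians(82.9)))
E
```

```text
[ -1.80930091 -12.92874454   3.94557468] 13.052822804745809 (array([0., 0., 0.]), array([-0.00064789,  0.0074425 , -0.00304191]))
```

One more small increment, hold, then let go.

Request:
servo_tool(series=[{"travel": [0.0004,0,0],"angular": [0,0,0]},{"travel": [0,0,0],"angular": [0,0,0]},{"travel": [0,0,0],"angular": [0,0,0]}])

```text
time: 27.0
position: [0.4787, 0.2686, 0.0246]
tool_rot: [2.355, 2.073, -0.011]
ft_force: [-2.6, -13.6, 4.9]
grip_width: 0.004
```

Request:
servo_tool(series=[{"travel": [0,0,0],"angular": [0,0,0]},{"travel": [0,0,0],"angular": [0,0,0]},{"travel": [0,0,0],"angular": [0,0,0]}])

```text
time: 27.3
position: [0.4787, 0.2686, 0.0246]
tool_rot: [2.355, 2.073, -0.011]
ft_force: [-3.1, -12.3, 4.9]
grip_width: 0.005
```

Request:
servo_tool(series=[{"travel": [0.0003,0,0],"angular": [0,0,0]},{"travel": [0,0,0],"angular": [0,0,0]},{"travel": [0,0,0],"angular": [0,0,0]}])

```text
time: 27.6
position: [0.4787, 0.2686, 0.0246]
tool_rot: [2.355, 2.072, -0.011]
ft_force: [-3.2, -13.7, 6.1]
grip_width: 0.002
```

Request:
servo_tool(series=[{"travel": [0,0,0],"angular": [0,0,0]},{"travel": [0,0,0],"angular": [0,0,0]}])

```text
time: 27.8
position: [0.4787, 0.2686, 0.0246]
tool_rot: [2.355, 2.072, -0.011]
ft_force: [-4.1, -13.1, 5.0]
grip_width: 0.004
```

Request:
servo_tool(series=[{"travel": [-0.004,0,0],"angular": [0,0,0]},{"travel": [-0.006,0,0],"angular": [0,0,0]},{"travel": [-0.01,0,0],"angular": [0,0,0]},{"travel": [-0.01,0,-0.02],"angular": [0,0,0]},{"travel": [0,0,-0.045],"angular": [0,0,0]}])

```text
time: 28.3
position: [0.4724, 0.2415, 0.0877]
tool_rot: [-2.354, -2.075, 0.01]
ft_force: [0.7, 0.5, 0.8]
grip_width: 0.006
```

Request:
servo_tool(series=[{"travel": [0,0,-0.045],"angular": [0,0,0]},{"travel": [0,0,-0.045],"angular": [0,0,0]},{"travel": [0,0,-0.02],"angular": [0,0,0]},{"travel": [0,0,0],"angular": [0,0,0]},{"travel": [0,0,0],"angular": [0,0,0]}])

```text
time: 28.8
position: [0.4747, 0.2441, 0.1999]
tool_rot: [2.355, 2.079, 0.001]
ft_force: [0.2, -0.1, -0.1]
grip_width: 0.004
```

```bash
python3 shot.py w18;python3 -c "
from h import *
im=ctrl.get_image('top')[:,:,::-1]; cv2.imwrite('pics/top18.png',im)
a=cv2.imread('pics/w18.png')[0:240,190:370]; cv2.imwrite('pics/w18c.png',cv2.resize(a,None,fx=2.5,fy=2.5,interpolation=cv2.INTER_CUBIC))
"
```

```text
[0.47467864 0.24411191 0.19987239] [2.35525627e+00 2.07890419e+00 8.78743875e-04] [ 0.23775073 -0.0537214  -0.07628638] 28.8
```

View pics/w18c.png

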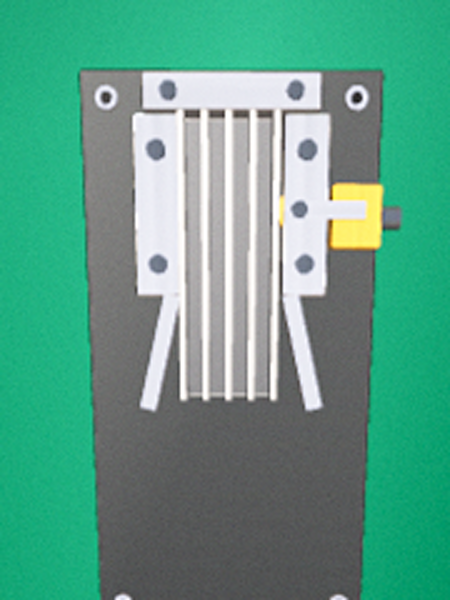

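View pics/top18.png

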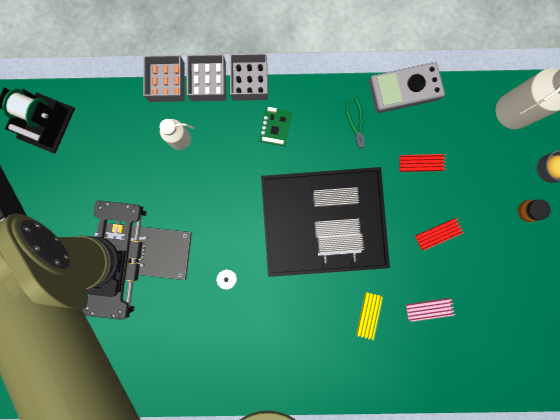

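```bash
python3 - <<'E'
from h import *
a=cv2.imread('pics/top0.png');b=cv2.imread('pics/top18.png')
for n,(x0,x1,y0,y1) in dict(tallTop=(308,370,182,203),tallBot=(308,370,224,262),spool=(210,245,265,292),board=(255,300,100,150)).items():
    g=lambda i:cv2.cvtColor(i[y0:y1,x0:x1],cv2.COLOR_BGR2GRAY).astype(np.float64)
    print(n,cv2.phaseCorrelate(g(a),g(b)))
print(ctrl.close_job())
E
```

```text
tallTop ((0.01144849152104399, 0.08551721712007421), 1.0300799375245593)
tallBot ((-0.03159378340522068, -0.3184433208421815), 1.0583607302044258)
spool ((0.016133335914883418, 0.45755174104929), 0.9909844776710889)
board ((0.48793381106877476, -0.031187501764321723), 1.0005628886853)
the job is handed in; nothing more can be done
None
```

The low heat sink is fully home in the fixture, front end against the steel stop and fins up. I handed the job in at about 28.9 s on the robot's clock, with the gripper clear of everything.

- **Pushing it out:** the low sink stood second from the fence, at tray y = -18 mm. I pushed it out endways with the closed fingertip against about 1 to 2.5 N. I felt the far rim as a steep rise and stopped at 8.8 N.
- **Placing it:** I gripped it at mid-length and laid it in the flared mouth. The fingertips carried on about 1 mm after it touched the bed, so it was pressed down with about 12 N before I eased off.
- **Pushing it in:** it passed the roller at about 10 N, then slid on against about 3 to 6 N of drag. The stop showed as a steep rise with the position frozen. I pushed with 13 to 14 N, held that for about a second, and backed off. With the drag taken off, the stop took about 8 to 10.5 N, which I could not measure directly.
- **Last checks:** the wrist picture shows the front end touching the stop and the rear about level with the flare opening. Between the first and last top pictures, the tall sinks shifted by less than 0.1 pixel along the row. The pair next to the bar shifted about 0.3 pixel (about 0.7 mm) across it, which fits the bar closing up.
- **A check that disagreed:** the same comparison gave about 0.5 pixel (about 1 mm) for the spool and the board, neither of which the arm went near. I take that as measuring error.
- **Side force:** the side load built up to about 6 N during the final press. I shifted the finger 1.5 mm sideways to ease it, and it read about 2 to 4 N at the end.

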